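Park the pump's sprung shoe open with its lock pin

ROBOT

A 6-joint arm with a two-finger parallel gripper is mounted at the origin on a cart in front of the work surface, level with it; the furniture and walls round the work are solid. World frame = base frame: x ahead of the robot, y to its left, z up, the work surface at z = 0. Lengths are in m, angles in rad, forces in N, time in s.
With the tool pointing down it reaches from about 0.25 to 0.775 m from the base axis. Payload 4 kg.
Tool frame: the origin (TCP) lies at the very end of the fingers, on their centre line; the grasp point (between the pads) lies 19 mm behind it; z points along the fingers, x is the direction in which the jaws open and shut, and the axes are right-handed (so a half turn about z gives the same grasp; the last joint's range is limited). The gripper opens to 94 mm and grips with 3 to 60 N. Pads are 16 mm wide; open, the fingers measure 119 mm over their backs; the gripper's body (75 mm by 177 mm) begins 78 mm behind the grasp point.
Start: joints at [1.226, 0.087, 1.371, -0, 1.684, -0.103], TCP at [0.132, 0.534, 0.206] pointing down, gripper open.
Joint ranges: [-3.1, 3.1], [-0.76, 2.03], [0.27, 2.55], [-1.08, 4.22], [0.17, 2.65], [-2.57, 2.57]. Speed limits (rad/s): [2.79, 2.79, 3.14, 3.14, 3.14, 3.14].

INTERFACE

Orientations are given as [roll, pitch, yaw] about the fixed x, y, z axes, in that order (R = Rz(yaw) Ry(pitch) Rx(roll)).
In Python, from bench import robot, cams, ticket gives the robot as it stands.
- The arm moves only by the tool jog_arm, never from a script. Its argument "series" is a list of rows, each an object of numbers: "x", "y", "z": the shift along the tool's x, y, z in m; "rx", "ry", "rz": the turn, a rotation vector about the tool's x, y, z in degrees. A call has 1 to 12 rows; each row shifts and turns the pose as measured when the row begins, along the tool's axes as they then stand; what a row does not reach is not made up. A row lasts 1/12 s, in which the tool goes at most 41.7 mm and 7.16 degrees, less where a joint would pass 70% of its speed; a pose out of reach is approached as far as the arm can. A call with a gripper value outside its range is refused whole. "claw" is the opening, from 0 (shut) to 1 (fully open), set as the call begins (left out, the last holds). The fingers move at their own pace and stop on an object; the grip force is fixed at half the most. Time passes only in rows, so rows that do not move let the fingers close. It gives the time, the measured TCP pose, the force and the opening at its end, in the units of the state.
- robot.get_obs(): the state, without advancing time (a new reading comes with each control period).
- cams.snapshot(name): name is "scene" or "top"; returns a dict with "img" (400x640x3 uint8, red, green, blue), "mtx" (3x3 intrinsics, pixels), "origin" and "attitude" of the camera in the world. Camera axes: x right, y down, z forward; pixel columns grow to the right and rows downward; lengths in m; the calibration is good to about 2 mm. A picture is of the moment at which its call begins. There is no depth.
- ticket.close_job(): hands the job in, once; it reports no verdict.
Trained networks look in a picture, given as the dict that the camera call returned (one of the last four; its "shot" number tells which), for a name from the list of things; names that differ only in an ending like _2 or _b are one class to them, and where a whole thing is asked for, a point or a joint stands for the part that bears it (a point fixed in the world has none). Each returns a list of dicts, best first, with "p" (0 to 1); they miss things now and then, are a little off and sometimes report something else, mostly with a low value. They report only what shows in the picture. A call takes as long as a camera call. They do not tell look-alikes from the thing itself.
- cams.look_for(thing, picture): "bbox" ([left, top, width, height] in pixels, round what is visible of it).
The state is a dict: "time": time; "joint_positions": joint angles; "qvel": joint speeds; "joint_torque": joint torques, N m; "tool_pos": TCP position; "ee_rot": TCP orientation; "wrist_force": force on the tool from outside, world axes, zero at the start; "wrist_torque": the same for the moment, N m; "width": finger opening in m.
Only numpy, scipy, OpenCV 4.12 (cv2) and the standard library are available. Lean on these libraries where they do the work, as an engineer would, in place of code of your own. Each camera call takes 0.05 s, during which the arm holds its last target.

TASK

The tubing has been taken out of the peristaltic pump, so park its head open: take the lock pin from its stow hole, swing the sprung shoe arm away from the rotor (the pin's own shank can push it, in the notch at the arm's free end), find by feel the lock hole that the shut arm hides, and press the pin fully home in it, upright, so that it holds the arm open when you let go. Leave the hex key in its hole and everything else on the bench where it stands.

Things in the scene. Friction and masses are not known exactly. Their poses are not given: they have to be found in the camera images.
- pump: Peristaltic pump, flat white case 220 x 260 mm, fixed. Origin: centre of its underside; z up, x from the control panel to the rear, y to its left. Bare grey deck at z 55 mm. Rotor of four rollers (34 mm radius, up to z 100) at x 30, y 25. Black stow block with two holes at x 80, y -40 and y -100: pin in one, hex key in the other; both stand on the deck, block top z 77.
- pivot (a point): Axis of the post on which the shoe arm turns, level with the arm's top (90 mm above the pump's underside). The hidden lock hole lies 125 mm from this axis, in the dark 18 mm thick steel lock plate under the arm (plate top 73 mm, arm underside 76 mm above the pump's underside). It is 10 mm wide, with a 1.5 mm bevelled mouth, and goes straight down to the deck.
- notch (a point): Where the pin's axis comes to lie when nested in the V notch of the arm's free end (120 degree V, 20 mm wide, 5.8 mm deep), on the arm's rotor side, level with the arm's top; moves with the arm. Pump axes, arm shut: the V faces +x; a pin pushes into it towards -x, then on round the pivot, clockwise from above. 20 mm before it (+x) are clear, over bare plate.
- shoe_arm (a joint): Angle of the sprung arm, rad: 0 shut against the rotor (as found), growing as its end swings away from the rotor, to a stop at 0.38. The spring shuts it: about 2 N at the notch when shut, 4 N at 0.25. A nested pin stands over the lock hole at some angle between 0.20 and 0.30: where exactly depends on how the lock plate is set and must be felt for.
- pin_grip (a point): Lock pin, loose, about 70 g: centre of its grey flat-sided grip (14 mm thick along x, 34 mm along y, 24 mm high), 70 mm above the tip. z runs up the pin, which stands upright. Below the grip: flange 12 mm wide, 4 mm thick, then a round steel shank 8 mm thick, 54 mm long, with a tapered tip.
- pin_tip (a point): Lower end of the lock pin, on its axis. Pressed fully home in the lock hole it stands on the deck, 18 mm below the top of the lock plate. Stowed it stands 22 mm deep in the stow block, also on the deck.
- hex_key: L-shaped hex key, 6 mm steel, loose, standing in the other stow hole to 50 mm above the deck, its short leg level. Origin at its lower end. Leave it there.
- beaker_near: Empty glass beaker 89 x 94 x 112 mm on the bench, loose bystander; origin under its centre.
- dish: Petri dish 66 x 66 x 15 mm on the bench, loose bystander; origin under its centre.
- rubber_stopper: Rubber stopper 35 x 35 x 27 mm on the bench, loose bystander; origin under its centre.
- vial_a: Sample vial 22 x 22 x 43 mm on the bench, loose bystander; origin under its centre.
- bench_timer: Bench timer 66 x 62 x 18 mm on the bench, loose bystander; origin under its centre.
Mind the look-alikes: they are no part of the job. There is more than one size of the part that bears pin_grip; the job needs the smaller.

How it is judged:
On the way, in this order (a step that is already met when the one before it is completed fails the run):
1. the lock pin has been drawn out of its stow hole (z of pin_tip in the frame of pump above 0.08 m), for 0.2 s.
2. the shoe arm has been swung away from the rotor against its spring (value of joint shoe_arm above 0.17 rad), for 0.2 s.
At the end, for the whole second after the job is handed in: The lock pin stands in the lock hole, 115 to 135 mm from the pivot, its tip within 5 mm of the deck and its axis within 0.2 rad of upright; the arm, let go, rests open beyond 0.17 rad (value of joint shoe_arm above 0.17 rad and z of pin_tip in the frame of pump between 0.05 and 0.06 m and horizontal distance between pin_tip and pivot between 0.115 and 0.135 m and angle between pin_grip's own z axis and vertical below 0.2 rad and velocity of joint shoe_arm below 0.05 rad/s); the robot touches nothing.
It fails at once if the hex key is knocked or taken out of its hole (distance of hex_key from where it was at the start of the episode above 0.02 m).
It fails at once if something else on the bench is pushed more than 2 cm (distance of any of beaker_near, dish, rubber_stopper, vial_a, bench_timer from where it was at the start of the episode above 0.02 m).
It also fails if it takes over 54 s, if anything falls off the work surface, if the arm or the gripper's body presses on something with over 40 N, if the wrist force passes 120 N, or if a joint passes its speed limit or range.

## Working session

There is one attempt and no reset: what is moved stays moved. The work goes in short steps, Python scripts to look and compute and a tool call to move; the robot and the scene stay as the last step left them, time stands still between calls to the robot, and variables do not carry over. Pictures are saved under pics/ and viewed, and the job is handed in when it is done.

Besides the shell and the picture viewer there is one more tool, called after "Request:" by a JSON object that holds its "api" and its "payload", one argument or row to a line. jog_arm: Moves the arm, as the interface text tells. Its arguments: {"type":"object","properties":{"series":{"type":"array","items":{"type":"object","properties":{"x":{"type":"number"},"y":{"type":"number"},"z":{"type":"number"},"rx":{"type":"number"},"ry":{"type":"number"},"rz":{"type":"number"}}}},"claw":{"type":"number"}},"required":["series"]}

```bash
ls; mkdir -p pics
cat > h.py <<'E'
import numpy as np, cv2
from bench import robot, cams, ticket
def save(s,name,crop=None,k=1):
    im=cv2.cvtColor(s["img"],cv2.COLOR_RGB2BGR)
    if crop:
        l,t,r,b=crop; im=im[t:b,l:r]
    if k!=1: im=cv2.resize(im,None,fx=k,fy=k,interpolation=cv2.INTER_CUBIC)
    cv2.imwrite("pics/"+name+".png",im)
E
python3 - <<'E'
from h import *
o=robot.get_obs()
for k,v in o.items(): print(k,np.round(v,4))
for n in("scene","top"):
    s=cams.snapshot(n); save(s,n+"0")
    np.save(n+"_img.npy",s["img"])
    print(n,{k:np.round(s[k],4).tolist() for k in s if k!="img"})
    for t in("pump","pin_grip","shoe_arm","hex_key","pin_tip","notch","pivot"):
        try: print(t,[(np.round(d["bbox"]).tolist(),round(d["p"],2)) for d in cams.look_for(t,s)])
        except Exception as e: print(t,e)
print(robot.get_obs()["time"])
E
```

```text
pics
time 0.0
joint_positions [ 1.2259  0.0879  1.3722 -0.      1.6836 -0.1031]
qvel [ 0.0005  0.0006  0.0015 -0.0002 -0.0011 -0.0024]
joint_torque [-1.00000e-03 -3.40181e+01 -3.02426e+01  7.16000e-02  3.29000e-02
 -2.00000e-04]
tool_pos [0.1315 0.5335 0.2043]
ee_rot [-3.1414e+00  2.2000e-03  1.3290e+00]
wrist_force [-1.1302 -0.3982 -1.0352]
wrist_torque [-0.0396 -0.0422  0.0059]
width 0.0939
scene {'mtx': [[464.4059, 0.0, 319.5444], [0.0, 464.4059, 202.7318], [0.0, 0.0, 1.0]], 'origin': [0.2052, -0.613, 1.0007], 'attitude': [-2.4793, -0.0024, -0.4922], 'shot': 1}
pump [([253.0, 157.0, 126.0, 111.0], 0.97)]
pin_grip [([356.0, 265.0, 49.0, 24.0], 0.67), ([358.0, 191.0, 10.0, 24.0], 0.62)]
shoe_arm [([282.0, 171.0, 38.0, 56.0], 0.79)]
hex_key []
pin_tip [([280.0, 174.0, 40.0, 50.0], 0.56)]
notch [([282.0, 173.0, 38.0, 53.0], 0.77)]
pivot [([254.0, 154.0, 124.0, 113.0], 0.64)]
top {'mtx': [[469.6124, 0.0, 323.0367], [0.0, 469.6124, 198.4928], [0.0, 0.0, 1.0]], 'origin': [0.3091, 0.0225, 1.4637], 'attitude': [-2.9795, 0.005, -1.567], 'shot': 2}
pump [([270.0, 161.0, 91.0, 77.0], 0.92), ([197.0, 183.0, 39.0, 36.0], 0.48)]
pin_grip [([397.0, 165.0, 11.0, 37.0], 0.49)]
shoe_arm [([284.0, 192.0, 56.0, 28.0], 0.79), ([272.0, 161.0, 90.0, 75.0], 0.44)]
hex_key []
pin_tip [([348.0, 158.0, 9.0, 8.0], 0.61), ([394.0, 165.0, 17.0, 39.0], 0.57)]
notch [([287.0, 191.0, 57.0, 28.0], 0.82)]
pivot [([275.0, 162.0, 85.0, 74.0], 0.67)]
0.8
```

View pics/scene0.png

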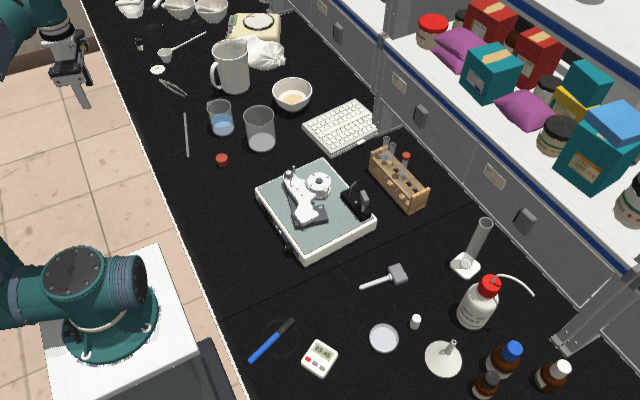

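View pics/top0.png

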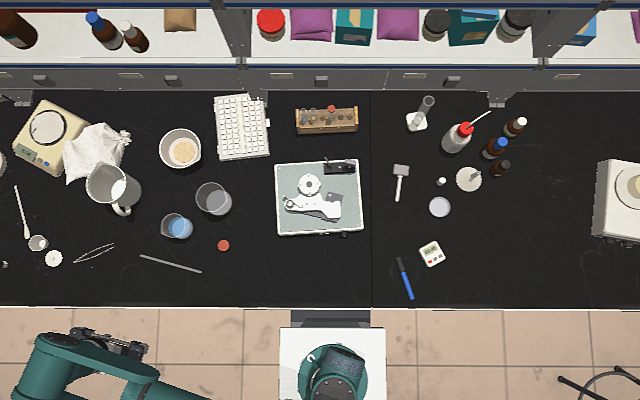

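Run:
```python
import numpy as np,cv2
a=cv2.cvtColor(np.load("scene_img.npy"),cv2.COLOR_RGB2BGR)[145:295,240:415]
cv2.imwrite("pics/sc1.png",cv2.resize(a,None,fx=4,fy=4,interpolation=cv2.INTER_CUBIC))
a=cv2.cvtColor(np.load("top_img.npy"),cv2.COLOR_RGB2BGR)[150:250,260:415]
cv2.imwrite("pics/tp1.png",cv2.resize(a,None,fx=5,fy=5,interpolation=cv2.INTER_CUBIC))
```

```text
(no output)
```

View pics/sc1.png

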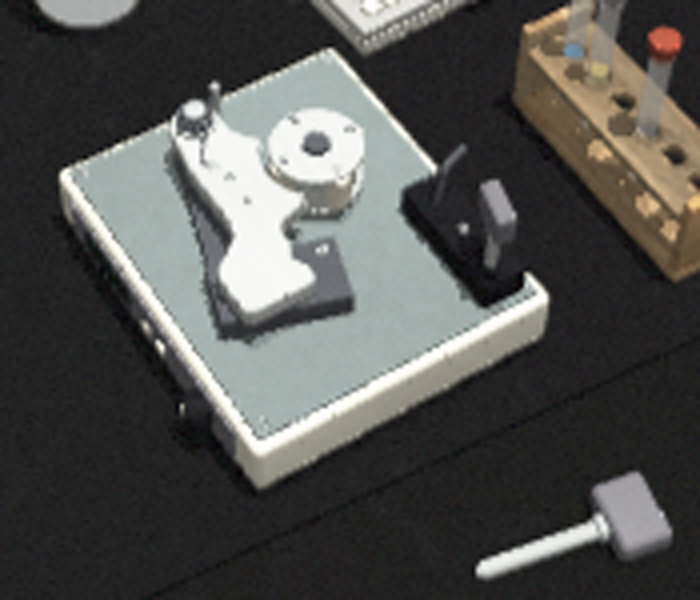

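View pics/tp1.png

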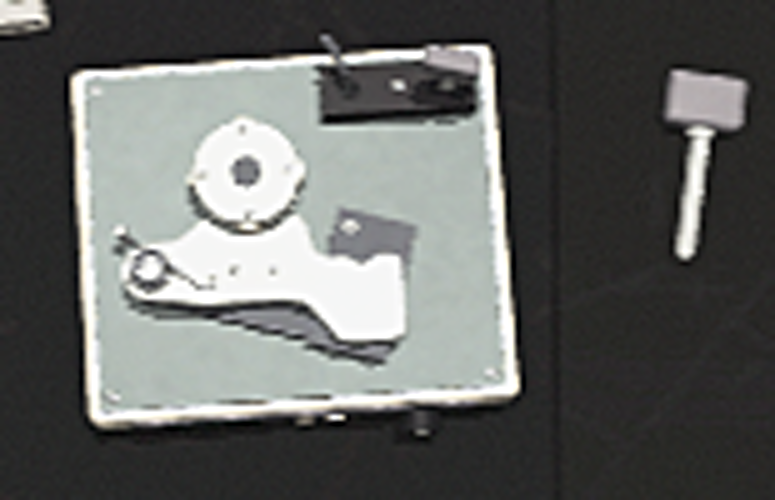

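The stowed pin is the small grey grip at scene (363,200), top (350,161), standing in the right hole of the black block, with the hex key in the left hole at scene (353,187). The larger pin lies loose on the bench at scene (380,278), top (401,180). The job needs the small stowed one, as it stands upright in the block, and the 4x crop confirms this. Next is the pump pose.

```bash
cat > cal.py <<'E'
import numpy as np
from scipy.spatial.transform import Rotation as R
C={"scene":dict(f=464.4059,c=(319.5444,202.7318),o=np.array([0.2052,-0.613,1.0007]),a=[-2.4793,-0.0024,-0.4922]),
"top":dict(f=469.6124,c=(323.0367,198.4928),o=np.array([0.3091,0.0225,1.4637]),a=[-2.9795,0.005,-1.567])}
for c in C.values(): c["R"]=R.from_euler("xyz",c["a"]).as_matrix()
def proj(n,P):
    c=C[n]; q=(np.atleast_2d(P)-c["o"])@c["R"]; return q[:,:2]/q[:,2:]*c["f"]+np.array(c["c"])
def ray(n,uv,z):
    c=C[n]; d=c["R"]@np.array([(uv[0]-c["c"][0])/c["f"],(uv[1]-c["c"][1])/c["f"],1]); return c["o"]+d*(z-c["o"][2])/d[2]
def tri(ob):
    A=np.zeros((3,3));b=np.zeros(3)
    for n,uv in ob:
        c=C[n]; d=c["R"]@np.array([(uv[0]-c["c"][0])/c["f"],(uv[1]-c["c"][1])/c["f"],1]); d/=np.linalg.norm(d)
        M=np.eye(3)-np.outer(d,d);A+=M;b+=M@c["o"]
    return np.linalg.solve(A,b)
T=lambda x,y:(260+x/5,150+y/5)
S=lambda x,y:(240+x/4,145+y/4)
E
cat > fit.py <<'E'
from cal import *
from scipy.optimize import least_squares
obs=[("top",T(245,171),(.03,.025,.1)),("scene",S(317,145),(.03,.025,.1)),
("top",T(73,72),(.11,.13,None)),("top",T(492,45),(.11,-.13,None)),("top",T(520,392),(-.11,-.13,None)),("top",T(90,422),(-.11,.13,None)),
("scene",S(333,50),(.11,.13,None)),("scene",S(62,172),(-.11,.13,None)),("scene",S(262,440),(-.11,-.13,None)),("scene",S(548,290),(.11,-.13,None)),
]
def w(p,q):
    x,y,z=q; z=p[3] if z is None else z
    c,s=np.cos(p[2]),np.sin(p[2]); return np.array([p[0]+c*x-s*y,p[1]+s*x+c*y,z])
def res(p):
    r=[]
    for n,uv,q in obs:
        b=p[4:6] if n=="top" else p[6:8]
        r+=list(proj(n,w(p,q)+[b[0],b[1],0])[0]-uv)
    return np.r_[r,p[4:]/.002]
s=least_squares(res,[.4,0,.05,.06,0,0,0,0]); p=s.x
if __name__=="__main__":
    print(np.round(p,4)); print(np.round(s.fun[:-4].reshape(-1,2),1))
    def inv(P): 
        d=P-np.r_[p[:2],0]; c,q=np.cos(p[2]),np.sin(p[2]); return np.round([c*d[0]+q*d[1],-q*d[0]+c*d[1],d[2]],4)
    print("stow pin grip top",w(p,(.08,-.1,.137)),proj("top",w(p,(.08,-.1,.137))),proj("scene",w(p,(.08,-.1,.137))))
    for n,uv in(("top",T(148,268)),("scene",S(195,115))): P=ray(n,uv,.09); print("pivot",P,inv(P))
    for n,uv in(("top",T(375,262)),): P=ray(n,uv,.09); print("notch edge",P,inv(P))
    for nm,q in(("rotor",(.03,.025,.1)),): print(nm,w(p,q))
E
python3 fit.py
```

```text
[ 0.5474  0.045   0.0734  0.0502  0.     -0.0008 -0.      0.0008]
[[ 0.2 -0.2]
 [ 0.3 -2.2]
 [-0.5 -0.4]
 [-0.3 -0.8]
 [ 0.   0.6]
 [-0.   0.7]
 [ 0.3 -2.2]
 [-1.5 -0.7]
 [-0.8  3.4]
 [ 2.   0.8]]
stow pin grip top [ 0.63449164 -0.04890022  0.137     ] [[350.37983107 161.64900308]] [[365.36214235 194.06853676]]
pivot [0.51810049 0.12913236 0.09      ] [-0.023   0.0861  0.09  ]
pivot [0.51711219 0.1343648  0.09      ] [-0.0236  0.0914  0.09  ]
notch edge [ 0.5221006  -0.00523077  0.09      ] [-0.0289 -0.0482  0.09  ]
rotor [0.57546401 0.0720987  0.1       ]
```

Run:
```python
import numpy as np,cv2
s=cv2.cvtColor(np.load("scene_img.npy"),cv2.COLOR_RGB2BGR);t=cv2.cvtColor(np.load("top_img.npy"),cv2.COLOR_RGB2BGR)
f=lambda a,l,tp,w,h,k:cv2.resize(a[tp:tp+h,l:l+w],None,fx=k,fy=k,interpolation=cv2.INTER_NEAREST)
cv2.imwrite("pics/z1.png",np.vstack([np.hstack([f(s,335,175,40,28,10),f(t,322,150,40,28,10)]),np.hstack([f(s,280,165,40,30,10),f(s,282,200,40,30,10)])]))
cv2.imwrite("pics/z2.png",f(t,275,180,80,50,10))
```

```text
(no output)
```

View pics/z1.png

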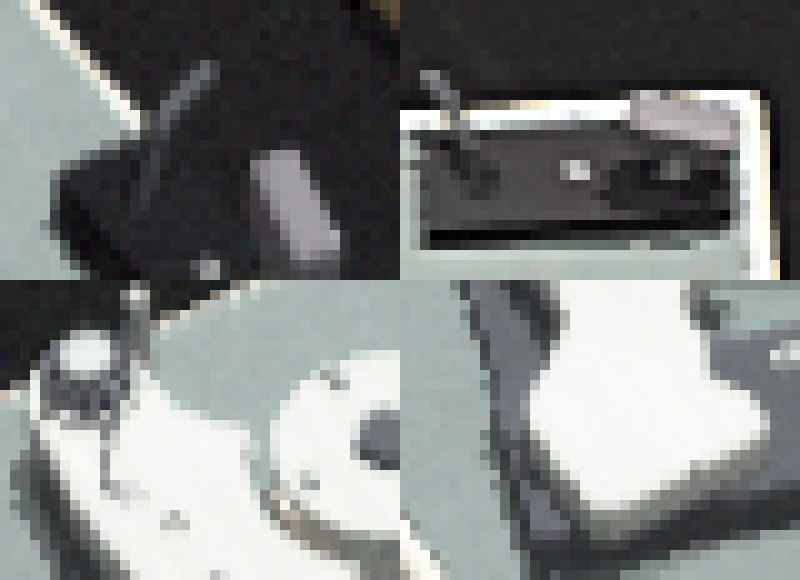

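View pics/z2.png

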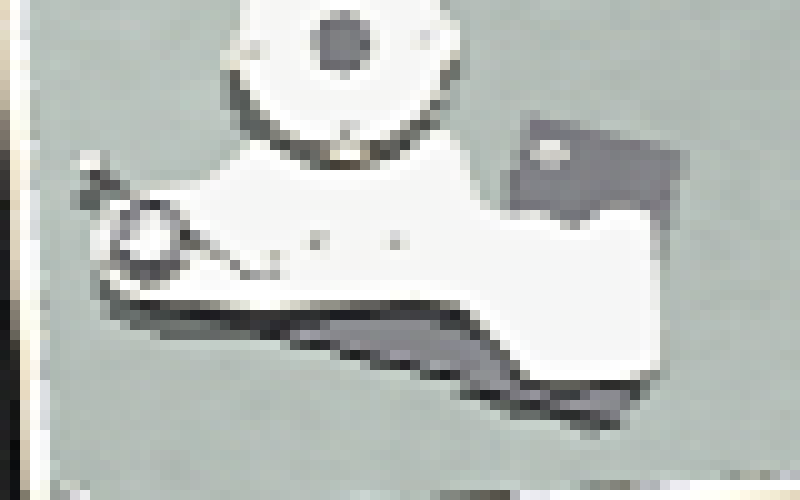

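```bash
cat >> fit.py <<'E'
    print("----")
    print("knob",tri([("top",(289.9,203.5)),("scene",(288.8,172.5))]))
    pv=[ray("top",(289.9,203.5),z) for z in(.09,.1,.11)]; print(pv,[inv(q) for q in pv])
    nt=ray("top",(333.1,201.2),.09); print("notch",nt,inv(nt),[np.linalg.norm((nt-q)[:2]) for q in pv])
    print(proj("scene",nt), proj("scene",w(p,(.08,-.04,.077))),proj("top",w(p,(.08,-.04,.105))))
E
python3 fit.py|sed 1,/----/d
```

```text
knob [0.51557194 0.12746478 0.10290204]
[array([0.51840257, 0.12824863, 0.09      ]), array([0.51687893, 0.12747882, 0.1       ]), array([0.51535529, 0.12670901, 0.11      ])] [array([-0.0228,  0.0852,  0.09  ]), array([-0.0244,  0.0845,  0.1   ]), array([-0.0259,  0.0839,  0.11  ])]
notch [5.25679070e-01 3.93240454e-04 9.00000000e-02] [-0.0249 -0.0429  0.09  ] [np.float64(0.12806227828342245), np.float64(0.12738989903666303), np.float64(0.12673694729207174)]
[[315.63907434 208.52961224]] [[349.74130597 193.42982288]] [[329.63722345 165.62024955]]
```

```bash
cat > plan.py <<'E'
import sys,json,numpy as np
from scipy.spatial.transform import Rotation as R
from bench import robot
def plan(pos,yaw,n,cap=None):
    o=robot.get_obs(); P=np.array(o["tool_pos"]); Q=R.from_euler("xyz",o["ee_rot"])
    G=R.from_euler("xyz",[np.pi,0,yaw]); rv=(Q.inv()*G).as_rotvec()
    d=(np.array(pos)-P)/n; rows=[]
    print("t",round(o["time"],2),"pos",np.round(P,4),"rot",np.round(o["ee_rot"],3),"F",np.round(o["wrist_force"],1),"M",np.round(o["wrist_torque"],2),"w",round(o["width"],4), "step mm",round(np.linalg.norm(d)*1e3,1),"deg",round(np.degrees(np.linalg.norm(rv))/n,2))
    for i in range(n):
        q=Q*R.from_rotvec(rv*i/n); t=q.inv().apply(d); r=np.degrees(rv)/n
        rows.append(dict(x=round(t[0],4),y=round(t[1],4),z=round(t[2],4),rx=round(r[0],2),ry=round(r[1],2),rz=round(r[2],2)))
    print(json.dumps(rows).replace('"',"'"))
if __name__=="__main__":
    a=list(map(float,sys.argv[1:])); plan(a[:3],a[3],int(a[4]))
E
python3 plan.py 0.634 -0.049 0.21 0.0734 22
```

```text
t 0.8 pos [0.1317 0.534  0.2055] rot [ 3.142 -0.     1.329] F [-0.3  0.9 -0.2] M [ 0.02  0.06 -0.02] w 0.0937 step mm 35.0 deg 3.27
[{'x': -0.0203, 'y': 0.0285, 'z': -0.0002, 'rx': -0.0, 'ry': -0.0, 'rz': 3.27}, {'x': -0.0186, 'y': 0.0296, 'z': -0.0002, 'rx': -0.0, 'ry': -0.0, 'rz': 3.27}, {'x': -0.0169, 'y': 0.0306, 'z': -0.0002, 'rx': -0.0, 'ry': -0.0, 'rz': 3.27}, {'x': -0.0151, 'y': 0.0315, 'z': -0.0002, 'rx': -0.0, 'ry': -0.0, 'rz': 3.27}, {'x': -0.0133, 'y': 0.0324, 'z': -0.0002, 'rx': -0.0, 'ry': -0.0, 'rz': 3.27}, {'x': -0.0114, 'y': 0.0331, 'z': -0.0002, 'rx': -0.0, 'ry': -0.0, 'rz': 3.27}, {'x': -0.0095, 'y': 0.0337, 'z': -0.0002, 'rx': -0.0, 'ry': -0.0, 'rz': 3.27}, {'x': -0.0076, 'y': 0.0341, 'z': -0.0002, 'rx': -0.0, 'ry': -0.0, 'rz': 3.27}, {'x': -0.0056, 'y': 0.0345, 'z': -0.0002, 'rx': -0.0, 'ry': -0.0, 'rz': 3.27}, {'x': -0.0036, 'y': 0.0348, 'z': -0.0002, 'rx': -0.0, 'ry': -0.0, 'rz': 3.27}, {'x': -0.0016, 'y': 0.0349, 'z': -0.0002, 'rx': -0.0, 'ry': -0.0, 'rz': 3.27}, {'x': 0.0003, 'y': 0.035, 'z': -0.0002, 'rx': -0.0, 'ry': -0.0, 'rz': 3.27}, {'x': 0.0023, 'y': 0.0349, 'z': -0.0002, 'rx': -0.0, 'ry': -0.0, 'rz': 3.27}, {'x': 0.0043, 'y': 0.0347, 'z': -0.0002, 'rx': -0.0, 'ry': -0.0, 'rz': 3.27}, {'x': 0.0063, 'y': 0.0344, 'z': -0.0002, 'rx': -0.0, 'ry': -0.0, 'rz': 3.27}, {'x': 0.0083, 'y': 0.034, 'z': -0.0002, 'rx': -0.0, 'ry': -0.0, 'rz': 3.27}, {'x': 0.0102, 'y': 0.0335, 'z': -0.0002, 'rx': -0.0, 'ry': -0.0, 'rz': 3.27}, {'x': 0.0121, 'y': 0.0328, 'z': -0.0002, 'rx': -0.0, 'ry': -0.0, 'rz': 3.27}, {'x': 0.0139, 'y': 0.0321, 'z': -0.0002, 'rx': -0.0, 'ry': -0.0, 'rz': 3.27}, {'x': 0.0157, 'y': 0.0312, 'z': -0.0002, 'rx': -0.0, 'ry': -0.0, 'rz': 3.27}, {'x': 0.0175, 'y': 0.0303, 'z': -0.0002, 'rx': -0.0, 'ry': -0.0, 'rz': 3.27}, {'x': 0.0192, 'y': 0.0292, 'z': -0.0002, 'rx': -0.0, 'ry': -0.0, 'rz': 3.27}]
```

Request:
{"api": "jog_arm", "payload": {
  "claw": 0.45,
  "series": [
    {"x": -0.02, "y": 0.028, "z": -0.005, "rz": 3.3},
    {"x": -0.019, "y": 0.03, "z": -0.005, "rz": 3.3},
    {"x": -0.017, "y": 0.031, "z": -0.005, "rz": 3.3},
    {"x": -0.015, "y": 0.031, "z": -0.005, "rz": 3.3},
    {"x": -0.013, "y": 0.032, "z": -0.005, "rz": 3.3},
    {"x": -0.011, "y": 0.033, "z": -0.005, "rz": 3.3},
    {"x": -0.0095, "y": 0.034, "rz": 3.3},
    {"x": -0.0075, "y": 0.034, "rz": 3.3},
    {"x": -0.0055, "y": 0.035, "rz": 3.3},
    {"x": -0.0035, "y": 0.035, "rz": 3.3},
    {"x": -0.0015, "y": 0.035, "rz": 3.3}
  ]
}}

```text
invalid input
```

```bash
python3 plan.py 0.634 -0.049 0.20 0.0734 12
```

```text
t 0.8 pos [0.1317 0.534  0.2055] rot [ 3.142 -0.     1.329] F [-0.3  0.9 -0.2] M [ 0.02  0.06 -0.02] w 0.0937 step mm 64.1 deg 6.0
[{'x': -0.0372, 'y': 0.0523, 'z': 0.0005, 'rx': -0.0, 'ry': -0.0, 'rz': 6.0}, {'x': -0.0315, 'y': 0.0559, 'z': 0.0005, 'rx': -0.0, 'ry': -0.0, 'rz': 6.0}, {'x': -0.0255, 'y': 0.0589, 'z': 0.0005, 'rx': -0.0, 'ry': -0.0, 'rz': 6.0}, {'x': -0.0192, 'y': 0.0612, 'z': 0.0005, 'rx': -0.0, 'ry': -0.0, 'rz': 6.0}, {'x': -0.0127, 'y': 0.0629, 'z': 0.0005, 'rx': -0.0, 'ry': -0.0, 'rz': 6.0}, {'x': -0.0061, 'y': 0.0638, 'z': 0.0005, 'rx': -0.0, 'ry': -0.0, 'rz': 6.0}, {'x': 0.0006, 'y': 0.0641, 'z': 0.0005, 'rx': -0.0, 'ry': -0.0, 'rz': 6.0}, {'x': 0.0073, 'y': 0.0637, 'z': 0.0005, 'rx': -0.0, 'ry': -0.0, 'rz': 6.0}, {'x': 0.0139, 'y': 0.0626, 'z': 0.0005, 'rx': -0.0, 'ry': -0.0, 'rz': 6.0}, {'x': 0.0204, 'y': 0.0608, 'z': 0.0005, 'rx': -0.0, 'ry': -0.0, 'rz': 6.0}, {'x': 0.0266, 'y': 0.0583, 'z': 0.0005, 'rx': -0.0, 'ry': -0.0, 'rz': 6.0}, {'x': 0.0326, 'y': 0.0552, 'z': 0.0005, 'rx': -0.0, 'ry': -0.0, 'rz': 6.0}]
```

Request:
{"api": "jog_arm", "payload": {
  "claw": 0.45,
  "series": [
    {"x": -0.02, "y": 0.028, "z": -0.005, "rx": 0, "ry": 0, "rz": 3.3},
    {"x": -0.019, "y": 0.03, "z": -0.005, "rx": 0, "ry": 0, "rz": 3.3},
    {"x": -0.017, "y": 0.031, "z": -0.005, "rx": 0, "ry": 0, "rz": 3.3},
    {"x": -0.015, "y": 0.031, "z": -0.005, "rx": 0, "ry": 0, "rz": 3.3},
    {"x": -0.013, "y": 0.032, "z": -0.005, "rx": 0, "ry": 0, "rz": 3.3},
    {"x": -0.011, "y": 0.033, "z": -0.005, "rx": 0, "ry": 0, "rz": 3.3},
    {"x": -0.01, "y": 0.034, "z": 0, "rx": 0, "ry": 0, "rz": 3.3},
    {"x": -0.008, "y": 0.034, "z": 0, "rx": 0, "ry": 0, "rz": 3.3},
    {"x": -0.006, "y": 0.035, "z": 0, "rx": 0, "ry": 0, "rz": 3.3},
    {"x": -0.004, "y": 0.035, "z": 0, "rx": 0, "ry": 0, "rz": 3.3},
    {"x": -0.002, "y": 0.035, "z": 0, "rx": 0, "ry": 0, "rz": 3.3}
  ]
}}

```text
time: 1.72
tool_pos: [0.3841, 0.2308, 0.2366]
ee_rot: [-3.141, -0.004, 0.681]
wrist_force: [0.1, 0.2, -0.1]
width: 0.0423
```

```bash
python3 plan.py 0.634 -0.049 0.20 0.0734 12
```

```text
t 1.72 pos [0.3841 0.2308 0.2366] rot [-3.141 -0.004  0.681] F [ 0.1  0.2 -0.1] M [-0.05 -0.03 -0.  ] w 0.0423 step mm 31.4 deg 2.9
[{'x': 0.0015, 'y': 0.0312, 'z': 0.003, 'rx': -0.01, 'ry': -0.02, 'rz': 2.9}, {'x': 0.0031, 'y': 0.0311, 'z': 0.0031, 'rx': -0.01, 'ry': -0.02, 'rz': 2.9}, {'x': 0.0046, 'y': 0.0309, 'z': 0.0031, 'rx': -0.01, 'ry': -0.02, 'rz': 2.9}, {'x': 0.0062, 'y': 0.0306, 'z': 0.0031, 'rx': -0.01, 'ry': -0.02, 'rz': 2.9}, {'x': 0.0077, 'y': 0.0303, 'z': 0.0031, 'rx': -0.01, 'ry': -0.02, 'rz': 2.9}, {'x': 0.0093, 'y': 0.0299, 'z': 0.0031, 'rx': -0.01, 'ry': -0.02, 'rz': 2.9}, {'x': 0.0108, 'y': 0.0293, 'z': 0.0031, 'rx': -0.01, 'ry': -0.02, 'rz': 2.9}, {'x': 0.0122, 'y': 0.0288, 'z': 0.0031, 'rx': -0.01, 'ry': -0.02, 'rz': 2.9}, {'x': 0.0137, 'y': 0.0281, 'z': 0.0031, 'rx': -0.01, 'ry': -0.02, 'rz': 2.9}, {'x': 0.0151, 'y': 0.0274, 'z': 0.0031, 'rx': -0.01, 'ry': -0.02, 'rz': 2.9}, {'x': 0.0165, 'y': 0.0266, 'z': 0.0031, 'rx': -0.01, 'ry': -0.02, 'rz': 2.9}, {'x': 0.0178, 'y': 0.0257, 'z': 0.0031, 'rx': -0.01, 'ry': -0.02, 'rz': 2.9}]
```

Tracking is good.

Request:
{"api": "jog_arm", "payload": {
  "claw": 0.45,
  "series": [
    {"x": 0.0015, "y": 0.031, "z": 0.003, "rx": 0, "ry": 0, "rz": 2.9},
    {"x": 0.003, "y": 0.031, "z": 0.003, "rx": 0, "ry": 0, "rz": 2.9},
    {"x": 0.0046, "y": 0.031, "z": 0.003, "rx": 0, "ry": 0, "rz": 2.9},
    {"x": 0.0062, "y": 0.0305, "z": 0.003, "rx": 0, "ry": 0, "rz": 2.9},
    {"x": 0.0077, "y": 0.03, "z": 0.003, "rx": 0, "ry": 0, "rz": 2.9},
    {"x": 0.0093, "y": 0.03, "z": 0.003, "rx": 0, "ry": 0, "rz": 2.9},
    {"x": 0.011, "y": 0.0293, "z": 0.003, "rx": 0, "ry": 0, "rz": 2.9},
    {"x": 0.012, "y": 0.0288, "z": 0.003, "rx": 0, "ry": 0, "rz": 2.9},
    {"x": 0.0137, "y": 0.028, "z": 0.003, "rx": 0, "ry": 0, "rz": 2.9},
    {"x": 0.015, "y": 0.0274, "z": 0.003, "rx": 0, "ry": 0, "rz": 2.9},
    {"x": 0.0165, "y": 0.0266, "z": 0.003, "rx": 0, "ry": 0, "rz": 2.9},
    {"x": 0.018, "y": 0.0257, "z": 0.003, "rx": 0, "ry": 0, "rz": 2.9}
  ]
}}

```text
time: 2.72
tool_pos: [0.6403, -0.0709, 0.2029]
ee_rot: [-3.137, -0.012, 0.037]
wrist_force: [0.0, 0.7, 0.7]
width: 0.0424
```

```bash
python3 plan.py 0.634 -0.049 0.155 0.0734 3
python3 - <<'E'
from h import *
s=cams.snapshot("scene"); save(s,"s2",(300,130,430,230),6)
E
```

```text
t 2.72 pos [ 0.6403 -0.0709  0.2029] rot [-3.137 -0.012  0.037] F [0.  0.7 0.7] M [-0.07  0.02 -0.02] w 0.0424 step mm 17.7 deg 0.73
[{'x': -0.002, 'y': -0.0073, 'z': 0.016, 'rx': -0.09, 'ry': -0.22, 'rz': -0.69}, {'x': -0.0019, 'y': -0.0073, 'z': 0.016, 'rx': -0.09, 'ry': -0.22, 'rz': -0.69}, {'x': -0.0017, 'y': -0.0074, 'z': 0.016, 'rx': -0.09, 'ry': -0.22, 'rz': -0.69}]
```

View pics/s2.png

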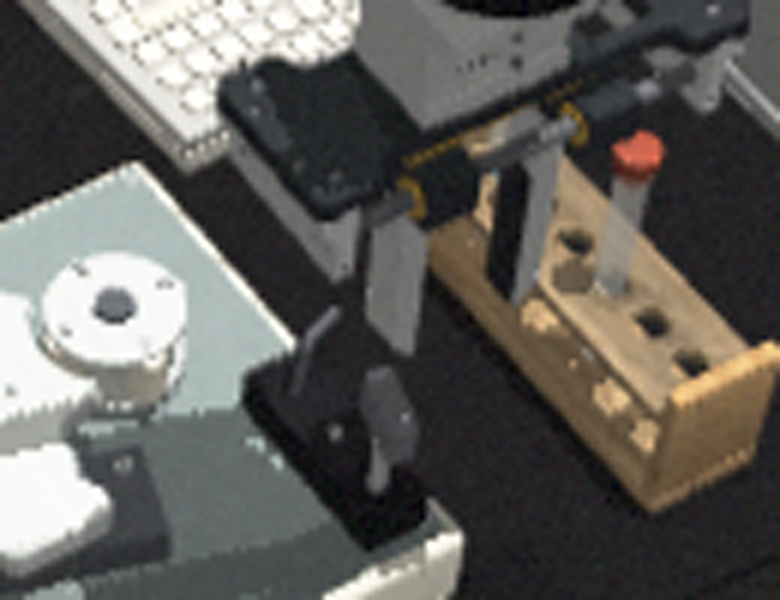

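The open jaws stand above and behind the pin in this view, and the shank is clear. I'll correct sideways and then descend.

Request:
{"api": "jog_arm", "payload": {
  "claw": 0.45,
  "series": [
    {"x": -0.004, "y": -0.012, "z": 0.01, "rx": 0, "ry": -0.5, "rz": -1.5},
    {"x": -0.002, "y": -0.008, "z": 0.015, "rx": 0, "ry": -0.1, "rz": -0.6},
    {"x": 0, "y": 0, "z": 0.01, "rx": 0, "ry": 0, "rz": 0},
    {"x": 0, "y": 0, "z": 0, "rx": 0, "ry": 0, "rz": 0}
  ]
}}

```text
time: 3.1
tool_pos: [0.6362, -0.0573, 0.1603]
ee_rot: [-3.139, 0.003, 0.067]
wrist_force: [0.4, -0.0, -1.2]
width: 0.042
```

```bash
python3 plan.py 0.634 -0.049 0.106 0.0734 5
python3 - <<'E'
from h import *
s=cams.snapshot("scene"); save(s,"s3",(310,140,410,220),8)
s=cams.snapshot("top"); save(s,"t3",(310,130,390,190),10)
E
```

```text
t 3.1 pos [ 0.6362 -0.0573  0.1603] rot [-3.139e+00  3.000e-03  6.700e-02] F [ 0.4 -0.  -1.2] M [-0.09  0.05  0.02] w 0.042 step mm 11.0 deg 0.08
[{'x': -0.0003, 'y': -0.0016, 'z': 0.0109, 'rx': -0.03, 'ry': 0.04, 'rz': -0.07}, {'x': -0.0003, 'y': -0.0017, 'z': 0.0109, 'rx': -0.03, 'ry': 0.04, 'rz': -0.07}, {'x': -0.0003, 'y': -0.0017, 'z': 0.0109, 'rx': -0.03, 'ry': 0.04, 'rz': -0.07}, {'x': -0.0003, 'y': -0.0017, 'z': 0.0109, 'rx': -0.03, 'ry': 0.04, 'rz': -0.07}, {'x': -0.0003, 'y': -0.0017, 'z': 0.0109, 'rx': -0.03, 'ry': 0.04, 'rz': -0.07}]
```

View pics/s3.png

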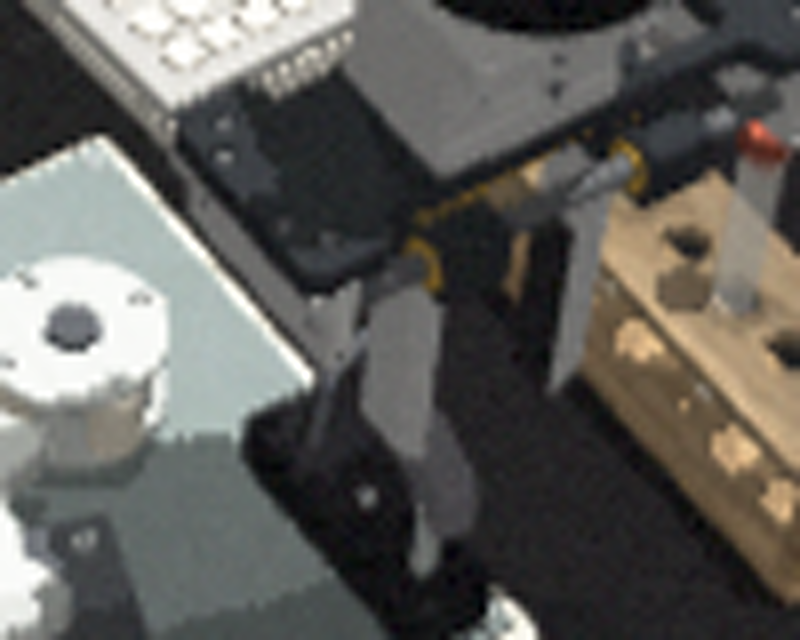

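View pics/t3.png

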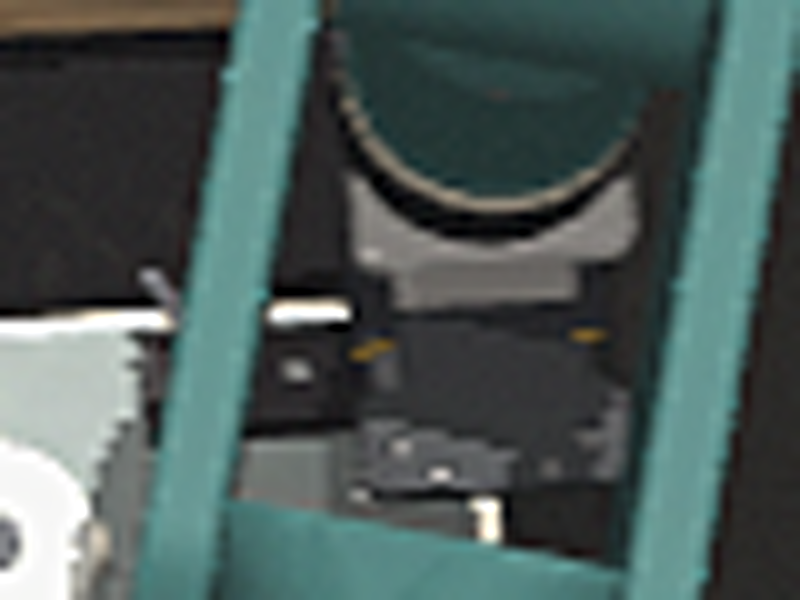

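Request:
{"api": "jog_arm", "payload": {
  "claw": 0.45,
  "series": [
    {"x": -0.002, "y": -0.007, "z": 0, "rx": 0, "ry": 0, "rz": -0.3},
    {"x": 0, "y": -0.001, "z": 0.014, "rx": 0, "ry": 0, "rz": 0},
    {"x": 0, "y": -0.001, "z": 0.014, "rx": 0, "ry": 0, "rz": 0},
    {"x": 0, "y": 0, "z": 0.014, "rx": 0, "ry": 0, "rz": 0},
    {"x": 0, "y": 0, "z": 0.008, "rx": 0, "ry": 0, "rz": 0},
    {"x": 0, "y": 0, "z": 0, "rx": 0, "ry": 0, "rz": 0},
    {"x": 0, "y": 0, "z": 0, "rx": 0, "ry": 0, "rz": 0}
  ]
}}

```text
time: 3.78
tool_pos: [0.6368, -0.0436, 0.1215]
ee_rot: [3.141, -0.016, 0.079]
wrist_force: [0.7, -0.1, 1.0]
width: 0.0424
```

```bash
python3 plan.py 0.634 -0.049 0.106 0.0734 3
python3 - <<'E'
from h import *
from cal import *
s=cams.snapshot("scene"); save(s,"s4",(330,150,400,220),8)
P=np.array(robot.get_obs()["tool_pos"]); print(proj("scene",P)-[330,150])
E
```

```text
t 3.78 pos [ 0.6368 -0.0436  0.1215] rot [ 3.141 -0.016  0.079] F [ 0.7 -0.1  1. ] M [-0.06  0.1  -0.01] w 0.0424 step mm 5.6 deg 0.32
[{'x': -0.0012, 'y': 0.0017, 'z': 0.0052, 'rx': 0.01, 'ry': -0.3, 'rz': 0.1}, {'x': -0.0011, 'y': 0.0017, 'z': 0.0052, 'rx': 0.01, 'ry': -0.3, 'rz': 0.1}, {'x': -0.0011, 'y': 0.0017, 'z': 0.0052, 'rx': 0.01, 'ry': -0.3, 'rz': 0.1}]
[[34.57174087 46.17952837]]
```

View pics/s4.png

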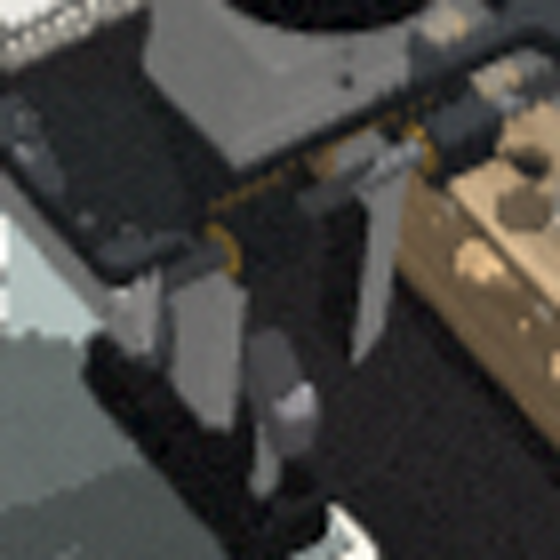

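Request:
{"api": "jog_arm", "payload": {
  "claw": 0.45,
  "series": [
    {"x": -0.003, "y": 0.005, "z": 0.004, "rx": 0, "ry": -0.8, "rz": 0},
    {"x": 0, "y": 0, "z": 0.007, "rx": 0, "ry": 0, "rz": 0},
    {"x": 0, "y": 0, "z": 0.005, "rx": 0, "ry": 0, "rz": 0},
    {"x": 0, "y": 0, "z": 0, "rx": 0, "ry": 0, "rz": 0},
    {"x": 0, "y": 0, "z": 0, "rx": 0, "ry": 0, "rz": 0}
  ]
}}

```text
time: 4.25
tool_pos: [0.6359, -0.05, 0.1078]
ee_rot: [3.139, -0.006, 0.079]
wrist_force: [-0.1, 0.7, -0.3]
width: 0.0426
```

```bash
python3 plan.py 0.634 -0.049 0.106 0.0734 3
python3 - <<'E'
from h import *
from cal import *
s=cams.snapshot("scene"); save(s,"s5",(330,150,400,220),8)
P=np.array(robot.get_obs()["tool_pos"]); print(P,proj("scene",P)-[330,150])
E
```

```text
t 4.25 pos [ 0.6359 -0.05    0.1078] rot [ 3.139 -0.006  0.079] F [-0.1  0.7 -0.3] M [-0.06  0.   -0.01] w 0.0426 step mm 0.9 deg 0.16
[{'x': -0.0006, 'y': -0.0004, 'z': 0.0006, 'rx': 0.04, 'ry': -0.12, 'rz': 0.1}, {'x': -0.0006, 'y': -0.0004, 'z': 0.0006, 'rx': 0.04, 'ry': -0.12, 'rz': 0.1}, {'x': -0.0006, 'y': -0.0004, 'z': 0.0006, 'rx': 0.04, 'ry': -0.12, 'rz': 0.1}]
[ 0.635814   -0.0499587   0.10761342] [[35.08676481 51.73993702]]
```

View pics/s5.png

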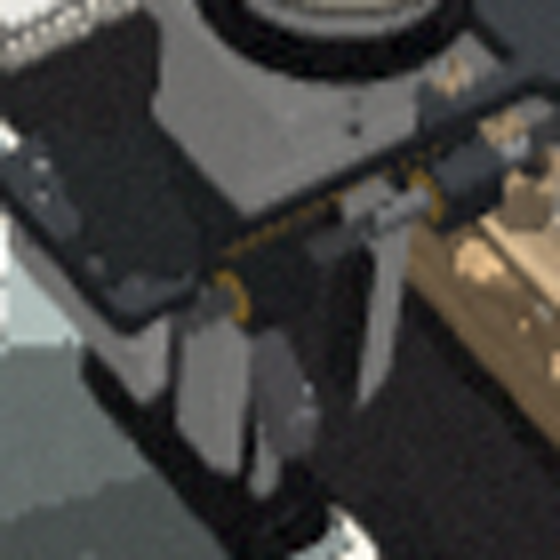

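Request:
{"api": "jog_arm", "payload": {
  "claw": 0.3,
  "series": [
    {"x": -0.0035, "y": 0, "z": 0.001, "rx": 0, "ry": -0.3, "rz": 0},
    {"x": 0, "y": 0, "z": 0, "rx": 0, "ry": 0, "rz": 0},
    {"x": 0, "y": 0, "z": 0, "rx": 0, "ry": 0, "rz": 0}
  ]
}}

```text
time: 4.55
tool_pos: [0.6321, -0.0503, 0.1066]
ee_rot: [3.139, -0.0, 0.078]
wrist_force: [0.8, 0.8, -0.3]
width: 0.0289
```

```bash
python3 plan.py 0.634 -0.049 0.106 0.0734 3
python3 - <<'E'
from h import *
s=cams.snapshot("scene"); save(s,"s6",(330,150,400,220),8)
E
```

```text
t 4.55 pos [ 0.6321 -0.0503  0.1066] rot [ 3.139 -0.     0.078] F [ 0.8  0.8 -0.3] M [-0.04  0.06  0.03] w 0.0289 step mm 0.8 deg 0.11
[{'x': 0.0007, 'y': -0.0004, 'z': 0.0002, 'rx': 0.04, 'ry': -0.01, 'rz': 0.1}, {'x': 0.0007, 'y': -0.0004, 'z': 0.0002, 'rx': 0.04, 'ry': -0.01, 'rz': 0.1}, {'x': 0.0007, 'y': -0.0004, 'z': 0.0002, 'rx': 0.04, 'ry': -0.01, 'rz': 0.1}]
```

View pics/s6.png

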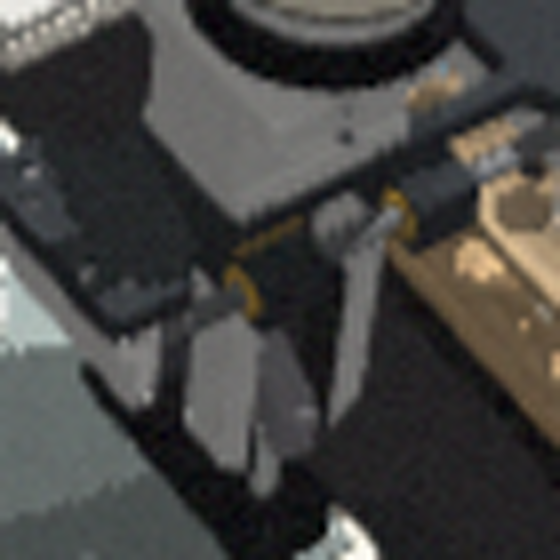

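Request:
{"api": "jog_arm", "payload": {
  "claw": 0,
  "series": [
    {"x": -0.002, "y": 0, "z": 0, "rx": 0, "ry": 0, "rz": -0.2},
    {"x": 0, "y": 0, "z": 0, "rx": 0, "ry": 0, "rz": 0},
    {"x": 0, "y": 0, "z": 0, "rx": 0, "ry": 0, "rz": 0},
    {"x": 0, "y": 0, "z": 0, "rx": 0, "ry": 0, "rz": 0},
    {"x": 0, "y": 0, "z": 0, "rx": 0, "ry": 0, "rz": 0},
    {"x": 0, "y": 0, "z": 0, "rx": 0, "ry": 0, "rz": 0}
  ]
}}

```text
time: 5.1
tool_pos: [0.6312, -0.0502, 0.1071]
ee_rot: [3.139, -0.004, 0.083]
wrist_force: [0.4, 0.8, -0.3]
width: 0.0138
```

```bash
python3 plan.py 0.634 -0.049 0.106 0.0734 3
python3 - <<'E'
from h import *
s=cams.snapshot("scene"); save(s,"s7",(330,150,400,220),8)
E
```

```text
t 5.1 pos [ 0.6312 -0.0502  0.1071] rot [ 3.139 -0.004  0.083] F [ 0.4  0.8 -0.3] M [-0.09 -0.03 -0.01] w 0.0138 step mm 1.1 deg 0.2
[{'x': 0.001, 'y': -0.0003, 'z': 0.0004, 'rx': 0.04, 'ry': -0.07, 'rz': 0.18}, {'x': 0.001, 'y': -0.0003, 'z': 0.0004, 'rx': 0.04, 'ry': -0.07, 'rz': 0.18}, {'x': 0.001, 'y': -0.0003, 'z': 0.0004, 'rx': 0.04, 'ry': -0.07, 'rz': 0.18}]
```

View pics/s7.png

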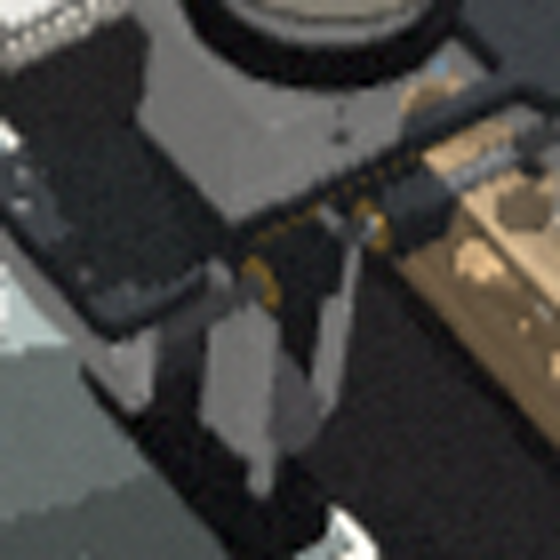

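Request:
{"api": "jog_arm", "payload": {
  "claw": 0,
  "series": [
    {"x": 0, "y": 0, "z": -0.008, "rx": 0, "ry": 0, "rz": 0},
    {"x": 0, "y": 0, "z": -0.012, "rx": 0, "ry": 0, "rz": 0},
    {"x": 0, "y": 0, "z": -0.014, "rx": 0, "ry": 0, "rz": 0},
    {"x": 0, "y": 0, "z": -0.012, "rx": 0, "ry": 0, "rz": 0},
    {"x": 0, "y": 0, "z": -0.004, "rx": 0, "ry": 0, "rz": 0},
    {"x": 0, "y": 0, "z": 0, "rx": 0, "ry": 0, "rz": 0},
    {"x": 0, "y": 0, "z": 0, "rx": 0, "ry": 0, "rz": 0},
    {"x": 0, "y": 0, "z": 0, "rx": 0, "ry": 0, "rz": 0}
  ]
}}

```text
time: 5.82
tool_pos: [0.6301, -0.0505, 0.163]
ee_rot: [3.138, -0.003, 0.082]
wrist_force: [0.2, -0.0, -0.9]
width: 0.0137
```

```bash
python3 plan.py 0.634 -0.049 0.156 0.0734 3
python3 - <<'E'
from h import *
from cal import *
s=cams.snapshot("scene"); save(s,"s8",(310,140,410,220),8)
print(cams.look_for("pin_grip",s),cams.look_for("pin_tip",s))
o=robot.get_obs();P=np.array(o["tool_pos"]);print(P)
print("tip pred",(proj("scene",P+[0,0,-.051])-[310,140])*8)
E
```

```text
t 5.82 pos [ 0.6301 -0.0505  0.163 ] rot [ 3.138e+00 -3.000e-03  8.200e-02] F [ 0.2 -0.  -0.9] M [-0.06  0.05 -0.02] w 0.0137 step mm 2.7 deg 0.19
[{'x': 0.0013, 'y': -0.0004, 'z': 0.0023, 'rx': 0.06, 'ry': -0.05, 'rz': 0.17}, {'x': 0.0013, 'y': -0.0004, 'z': 0.0023, 'rx': 0.06, 'ry': -0.05, 'rz': 0.17}, {'x': 0.0013, 'y': -0.0004, 'z': 0.0023, 'rx': 0.06, 'ry': -0.05, 'rz': 0.17}]
[{'bbox': [360.0, 265.0, 46.0, 22.4], 'p': 0.85}, {'bbox': [361.1, 178.9, 10.1, 24.0], 'p': 0.57}] [{'bbox': [357.8, 261.3, 51.5, 27.1], 'p': 0.55}]
[ 0.62985727 -0.05044385  0.16207133]
tip pred [[425.74074436 495.27774716]]
```

View pics/s8.png

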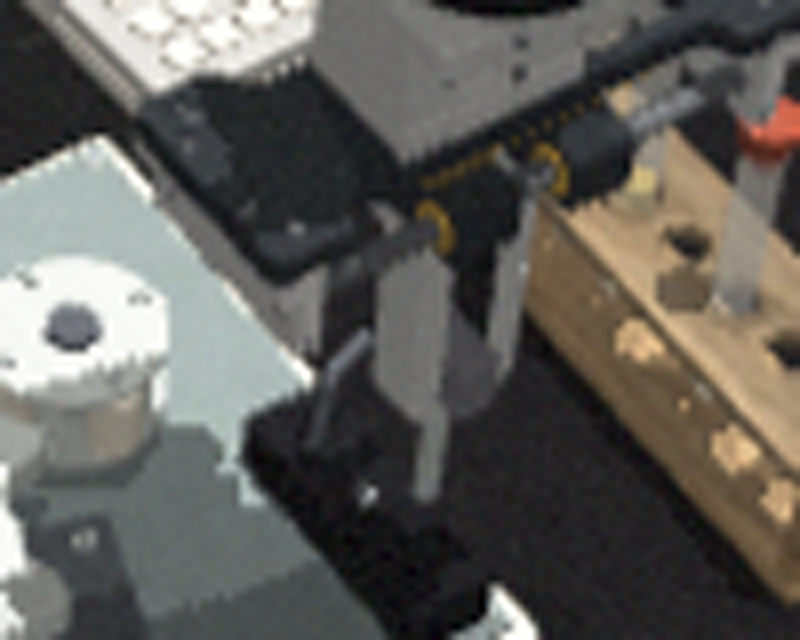

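```bash
python3 plan.py 0.537 0.002 0.163 0.0734 6
```

```text
t 5.97 pos [ 0.6299 -0.0504  0.1621] rot [ 3.139e+00 -1.000e-03  8.200e-02] F [-0.3 -0.5 -0.6] M [-0.08  0.06  0.02] w 0.0137 step mm 17.8 deg 0.09
[{'x': -0.0147, 'y': -0.01, 'z': -0.0002, 'rx': 0.03, 'ry': -0.01, 'rz': 0.08}, {'x': -0.0147, 'y': -0.01, 'z': -0.0002, 'rx': 0.03, 'ry': -0.01, 'rz': 0.08}, {'x': -0.0147, 'y': -0.0099, 'z': -0.0002, 'rx': 0.03, 'ry': -0.01, 'rz': 0.08}, {'x': -0.0147, 'y': -0.0099, 'z': -0.0002, 'rx': 0.03, 'ry': -0.01, 'rz': 0.08}, {'x': -0.0148, 'y': -0.0099, 'z': -0.0002, 'rx': 0.03, 'ry': -0.01, 'rz': 0.08}, {'x': -0.0148, 'y': -0.0099, 'z': -0.0002, 'rx': 0.03, 'ry': -0.01, 'rz': 0.08}]
```

Request:
{"api": "jog_arm", "payload": {
  "claw": 0,
  "series": [
    {"x": -0.01, "y": -0.007, "z": 0, "rx": 0, "ry": 0, "rz": 0.1},
    {"x": -0.016, "y": -0.011, "z": 0, "rx": 0, "ry": 0, "rz": 0.1},
    {"x": -0.018, "y": -0.012, "z": 0, "rx": 0, "ry": 0, "rz": 0.1},
    {"x": -0.018, "y": -0.012, "z": 0, "rx": 0, "ry": 0, "rz": 0.1},
    {"x": -0.012, "y": -0.008, "z": 0, "rx": 0, "ry": 0, "rz": 0.1},
    {"x": -0.006, "y": -0.004, "z": 0, "rx": 0, "ry": 0, "rz": 0},
    {"x": 0, "y": 0, "z": 0, "rx": 0, "ry": 0, "rz": 0},
    {"x": 0, "y": 0, "z": 0, "rx": 0, "ry": 0, "rz": 0}
  ]
}}

```text
time: 6.63
tool_pos: [0.5399, -0.0015, 0.1552]
ee_rot: [3.141, 0.009, 0.072]
wrist_force: [0.8, -0.2, -0.2]
width: 0.0139
```

```bash
python3 plan.py 0.537 0.002 0.163 0.0734 1
python3 - <<'E'
from h import *
from cal import *
s=cams.snapshot("scene"); save(s,"s9",(265,150,365,225),8)
o=robot.get_obs();P=np.array(o["tool_pos"]);print(P)
print("tip pred",(proj("scene",P+[0,0,-.051])-[265,150])*8)
E
```

```text
t 6.63 pos [ 0.5399 -0.0015  0.1552] rot [3.141 0.009 0.072] F [ 0.8 -0.2 -0.2] M [-0.04  0.09 -0.01] w 0.0139 step mm 9.0 deg 0.55
[{'x': -0.0027, 'y': -0.0037, 'z': -0.0078, 'rx': 0.06, 'ry': 0.54, 'rz': -0.09}]
[ 0.54001466 -0.00154654  0.1551943 ]
tip pred [[449.33300136 427.00926891]]
```

View pics/s9.png

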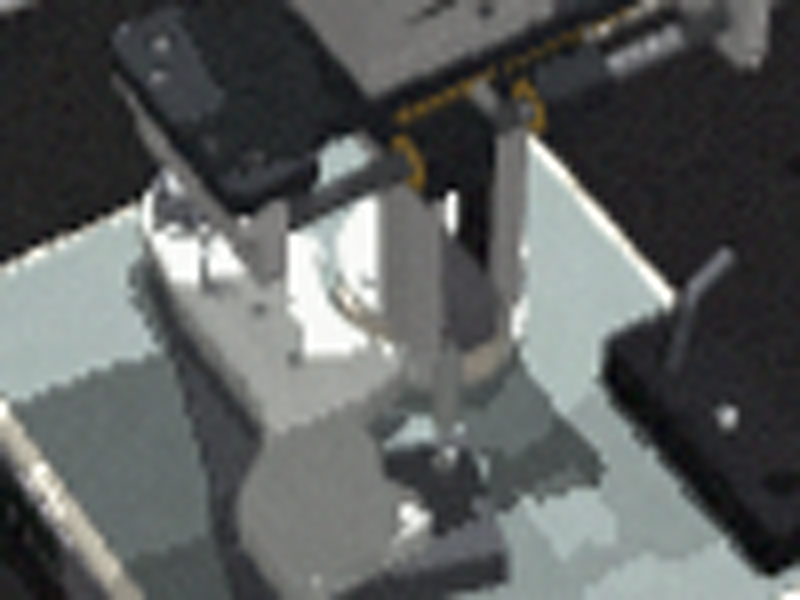

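Run:
```python
from cal import *
print(ray("top",(330,195.3),.076), ray("scene",(265+447/8,150+455/8),.076))
for P in([.522,.001,.09],[.525,.0015,.09]): print((proj("scene",P)-[265,150])*8, proj("top",P))
# scene V corners in initial z1 crop (282,200): corner (765,410)->,(700,360)
print((np.array([282+31,200+7])-[265,150])*8)
```

```text
[0.54576102 0.00946496 0.076     ] [0.54462619 0.00824436 0.076     ]
[[393.62063043 471.33623083]] [[332.89455182 202.42730319]]
[[401.48173354 466.53931539]] [[332.72607297 201.42545358]]
[384 456]
```

Request:
{"api": "jog_arm", "payload": {
  "claw": 0,
  "series": [
    {"x": -0.005, "y": -0.002, "z": 0, "rx": 0, "ry": 0.5, "rz": 0},
    {"x": -0.002, "y": -0.001, "z": 0.004, "rx": 0, "ry": 0, "rz": 0},
    {"x": 0, "y": 0, "z": 0.008, "rx": 0, "ry": 0, "rz": 0},
    {"x": 0, "y": 0, "z": 0.006, "rx": 0, "ry": 0, "rz": 0},
    {"x": 0, "y": 0, "z": 0.002, "rx": 0, "ry": 0, "rz": 0},
    {"x": 0, "y": 0, "z": 0, "rx": 0, "ry": 0, "rz": 0},
    {"x": 0, "y": 0, "z": 0, "rx": 0, "ry": 0, "rz": 0}
  ]
}}

```text
time: 7.27
tool_pos: [0.5339, -0.0007, 0.1314]
ee_rot: [3.14, 0.002, 0.069]
wrist_force: [-0.1, 0.6, -0.4]
width: 0.014
```

```bash
python3 plan.py 0.533 0.001 0.129 0.0734 1
```

```text
t 7.27 pos [ 0.5339 -0.0007  0.1314] rot [3.14e+00 2.00e-03 6.90e-02] F [-0.1  0.6 -0.4] M [-0.1   0.06 -0.  ] w 0.014 step mm 3.1 deg 0.26
[{'x': -0.0008, 'y': -0.0017, 'z': 0.0024, 'rx': 0.07, 'ry': 0.09, 'rz': -0.23}]
```

Request:
{"api": "jog_arm", "payload": {
  "claw": 0,
  "series": [
    {"x": 0, "y": -0.001, "z": 0.002, "rx": 0, "ry": 0, "rz": 0},
    {"x": 0, "y": 0, "z": 0, "rx": 0, "ry": 0, "rz": 0},
    {"x": -0.003, "y": 0, "z": 0, "rx": 0, "ry": 0, "rz": 0},
    {"x": -0.003, "y": 0, "z": 0, "rx": 0, "ry": 0, "rz": 0},
    {"x": -0.003, "y": 0, "z": 0, "rx": 0, "ry": 0, "rz": 0},
    {"x": 0, "y": 0, "z": 0, "rx": 0, "ry": 0, "rz": 0},
    {"x": 0, "y": 0, "z": 0, "rx": 0, "ry": 0, "rz": 0}
  ]
}}

```text
time: 7.85
tool_pos: [0.5248, -0.0002, 0.1299]
ee_rot: [3.141, -0.001, 0.069]
wrist_force: [0.9, -0.1, -0.2]
width: 0.0139
```

```bash
python3 plan.py 0.533 0.001 0.129 0.0734 1
python3 - <<'E'
from h import *
from cal import *
s=cams.snapshot("scene"); save(s,"s10",(265,150,365,225),8)
o=robot.get_obs();P=np.array(o["tool_pos"]);print(P,o["wrist_force"])
print("tip pred",(proj("scene",P+[0,0,-.052])-[265,150])*8)
E
```

```text
t 7.85 pos [ 5.248e-01 -2.000e-04  1.299e-01] rot [ 3.141e+00 -1.000e-03  6.900e-02] F [ 0.9 -0.1 -0.2] M [-0.01 -0.03 -0.  ] w 0.0139 step mm 8.3 deg 0.24
[{'x': 0.0082, 'y': -0.0006, 'z': 0.0009, 'rx': 0.06, 'ry': -0.03, 'rz': -0.23}]
[ 5.24873998e-01 -1.48821229e-04  1.29976756e-01] [-0.69491854  0.26087783 -1.55669256]
tip pred [[403.80101633 493.88636222]]
```

View pics/s10.png

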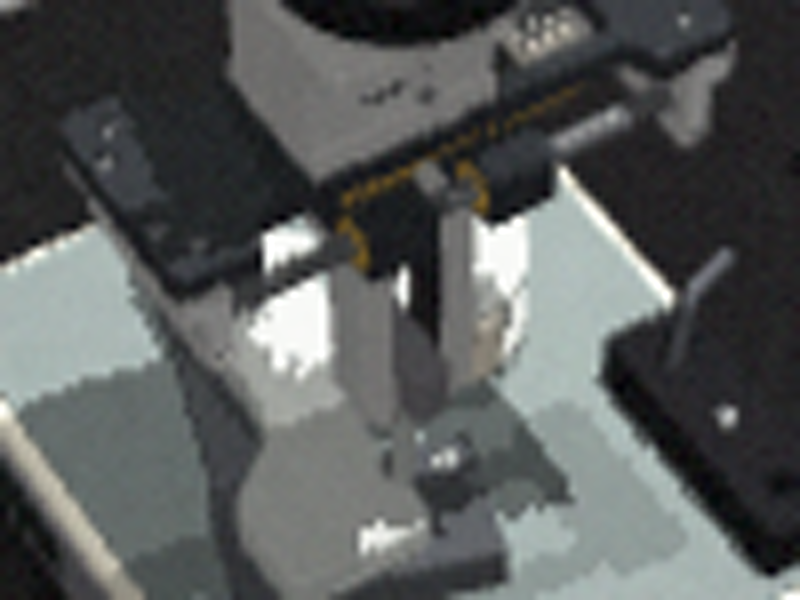

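Request:
{"api": "jog_arm", "payload": {
  "claw": 0,
  "series": [
    {"x": -0.004, "y": 0, "z": 0, "rx": 0, "ry": 0, "rz": 0},
    {"x": -0.004, "y": 0, "z": 0, "rx": 0, "ry": 0, "rz": 0},
    {"x": -0.004, "y": -0.0003, "z": 0, "rx": 0, "ry": 0, "rz": 0},
    {"x": 0, "y": 0, "z": 0, "rx": 0, "ry": 0, "rz": 0},
    {"x": 0, "y": 0, "z": 0, "rx": 0, "ry": 0, "rz": 0}
  ]
}}

```text
time: 8.32
tool_pos: [0.5147, 0.0, 0.1309]
ee_rot: [-3.142, -0.009, 0.07]
wrist_force: [3.1, 1.2, -2.3]
width: 0.0141
```

Run:
```python
from h import *
from cal import *
s=cams.snapshot("scene"); save(s,"s11",(255,150,355,225),8)
for i in range(3):
    o=robot.get_obs();P=np.array(o["tool_pos"]);print(np.round(P,4),np.round(o["ee_rot"],3),np.round(o["wrist_force"],1),np.round(o["wrist_torque"],2)); 
print("tip pred",(proj("scene",P+[0,0,-.052])-[255,150])*8)
```

```text
[0.5148 0.     0.131 ] [-3.142 -0.009  0.07 ] [ 2.7  1.2 -1.8] [ 0.17 -0.55  0.03]
[0.5148 0.     0.131 ] [-3.142 -0.009  0.07 ] [ 2.7  1.2 -1.8] [ 0.17 -0.55  0.03]
[0.5148 0.     0.131 ] [-3.142 -0.009  0.07 ] [ 2.7  1.2 -1.8] [ 0.17 -0.55  0.03]
tip pred [[454.59614259 503.89817601]]
```

View pics/s11.png

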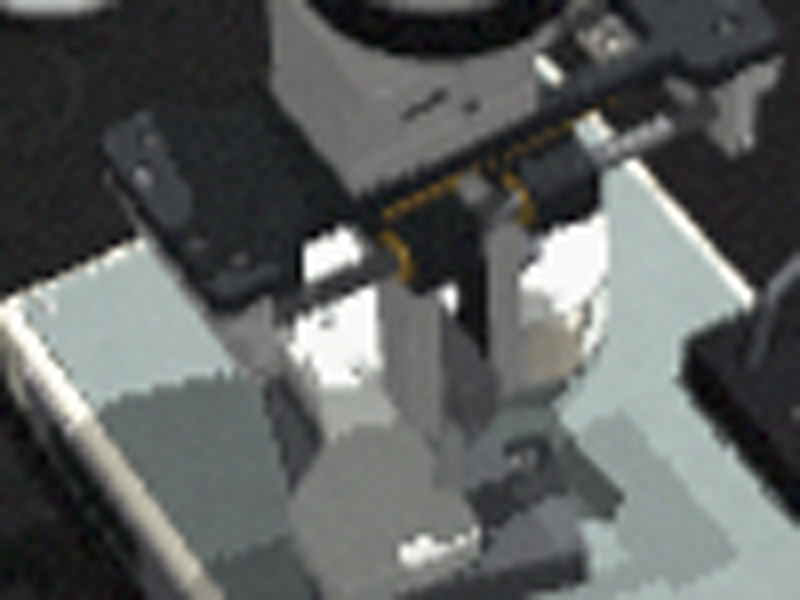

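Request:
{"api": "jog_arm", "payload": {
  "claw": 0,
  "series": [
    {"x": -0.004, "y": -0.001, "z": 0.001, "rx": 0, "ry": -0.3, "rz": 0},
    {"x": -0.004, "y": -0.001, "z": 0, "rx": 0, "ry": 0, "rz": 0},
    {"x": -0.004, "y": -0.001, "z": 0, "rx": 0, "ry": 0, "rz": 0},
    {"x": 0, "y": 0, "z": 0, "rx": 0, "ry": 0, "rz": 0},
    {"x": 0, "y": 0, "z": 0, "rx": 0, "ry": 0, "rz": 0}
  ]
}}

```text
time: 8.78
tool_pos: [0.5033, 0.0018, 0.1309]
ee_rot: [3.14, -0.008, 0.07]
wrist_force: [3.2, 0.5, -3.5]
width: 0.0142
```

```bash
cat > look.py <<'E'
from h import *
from cal import *
import sys
s=cams.snapshot("scene"); c=(250,150,350,225); save(s,sys.argv[1],c,8)
o=robot.get_obs();P=np.array(o["tool_pos"]);print(round(o["time"],2),np.round(P,4),np.round(o["ee_rot"],3),np.round(o["wrist_force"],1),np.round(o["wrist_torque"],2)); 
print("tip pred",(proj("scene",P+[0,0,-.052])-[250,150])*8)
d=P[:2]-[.5145,.1265]; print("r",np.hypot(*d),"ang",.0734-np.arctan2(d[0],-d[1]))
E
python3 look.py s12
```

```text
8.83 [0.5033 0.0018 0.1309] [ 3.14  -0.008  0.07 ] [ 2.7  0.3 -2.2] [ 0.04 -0.72  0.01]
tip pred [[459.08690483 513.97159648]]
r 0.12517434203041128 ang 0.1627976153468481
```

View pics/s12.png

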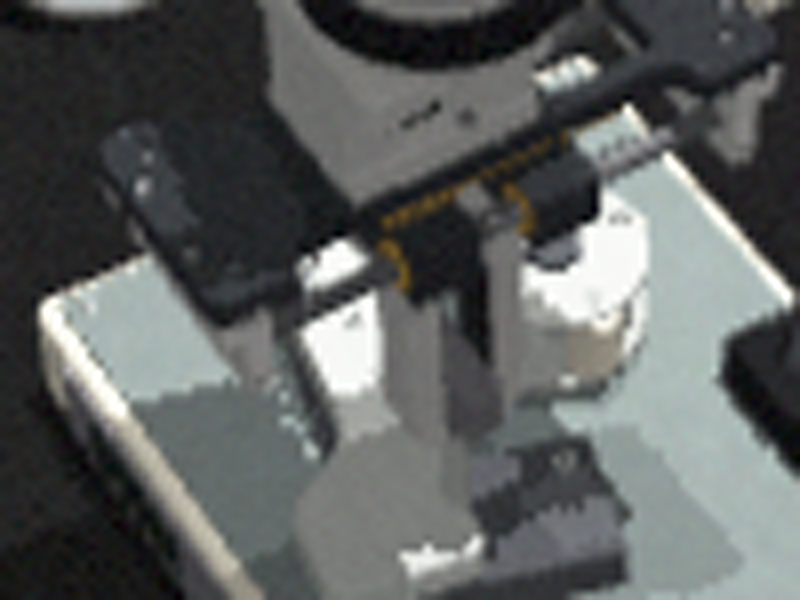

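Request:
{"api": "jog_arm", "payload": {
  "claw": 0,
  "series": [
    {"x": -0.003, "y": -0.0007, "z": 0.002, "rx": 0, "ry": -0.4, "rz": 0},
    {"x": -0.001, "y": -0.0002, "z": 0.002, "rx": 0, "ry": 0, "rz": 0},
    {"x": 0, "y": 0, "z": 0.002, "rx": 0, "ry": 0, "rz": 0},
    {"x": 0, "y": 0, "z": 0.002, "rx": 0, "ry": 0, "rz": 0},
    {"x": 0, "y": 0, "z": 0.0015, "rx": 0, "ry": 0, "rz": 0}
  ]
}}

```text
time: 9.25
tool_pos: [0.5018, 0.0022, 0.1246]
ee_rot: [3.139, -0.009, 0.07]
wrist_force: [0.7, 1.0, 8.3]
width: 0.0138
```

```bash
python3 look.py s13
```

```text
9.3 [0.5017 0.0022 0.1247] [ 3.139 -0.008  0.07 ] [1.5 0.9 3. ] [ 0.04 -0.5   0.05]
tip pred [[454.21196088 526.80998081]]
r 0.12490750597453502 ang 0.17592171952339997
```

Request:
{"api": "jog_arm", "payload": {
  "claw": 0,
  "series": [
    {"x": -0.002, "y": -0.0004, "z": 0.001, "rx": 0, "ry": -0.2, "rz": 0},
    {"x": -0.002, "y": -0.0005, "z": 0.001, "rx": 0, "ry": 0, "rz": 0},
    {"x": -0.002, "y": -0.0005, "z": 0.001, "rx": 0, "ry": 0, "rz": 0}
  ]
}}

```text
time: 9.55
tool_pos: [0.5005, 0.0025, 0.1247]
ee_rot: [3.136, -0.018, 0.069]
wrist_force: [6.4, -1.2, 3.0]
width: 0.0135
```

```bash
python3 look.py s14
```

```text
9.6 [0.5001 0.0025 0.1247] [ 3.136 -0.017  0.069] [ 5.2 -0.8  3.4] [-0.04 -1.23 -0.01]
tip pred [[449.23780766 528.0184937 ]]
r 0.12478645790698074 ang 0.18876348444880653
```

Request:
{"api": "jog_arm", "payload": {
  "claw": 0,
  "series": [
    {"x": -0.004, "y": -0.0005, "z": 0.0008, "rx": 0, "ry": -1, "rz": 0},
    {"x": -0.004, "y": -0.0008, "z": 0.0008, "rx": 0, "ry": -0.5, "rz": 0},
    {"x": -0.003, "y": -0.0008, "z": 0.001, "rx": 0, "ry": -0.5, "rz": 0}
  ]
}}

```text
time: 9.85
tool_pos: [0.4942, 0.0037, 0.1248]
ee_rot: [3.134, 0.003, 0.069]
wrist_force: [6.3, -0.0, 2.9]
width: 0.0141
```

```bash
python3 look.py s15
```

```text
9.9 [0.4942 0.0036 0.1248] [3.134 0.004 0.069] [5.5 0.3 3. ] [-0.07 -1.37 -0.02]
tip pred [[430.53438795 532.7102244 ]]
r 0.12452084074117904 ang 0.23718031039076548
```

Request:
{"api": "jog_arm", "payload": {
  "claw": 0,
  "series": [
    {"x": -0.0025, "y": -0.0006, "z": 0.0015, "rx": 0, "ry": 0, "rz": 0},
    {"x": -0.0025, "y": -0.0006, "z": 0.0015, "rx": 0, "ry": 0, "rz": 0}
  ]
}}

```text
time: 10.07
tool_pos: [0.4936, 0.0037, 0.1247]
ee_rot: [3.132, -0.008, 0.069]
wrist_force: [4.8, -1.6, 3.7]
width: 0.014
```

```bash
python3 look.py s16
```

```text
10.12 [0.4934 0.0038 0.1247] [ 3.132 -0.008  0.069] [6.3 1.2 4.1] [-0.08 -1.33  0.01]
tip pred [[427.89145391 533.46291964]]
r 0.12452037572733976 ang 0.24406601606915695
```

View pics/s16.png

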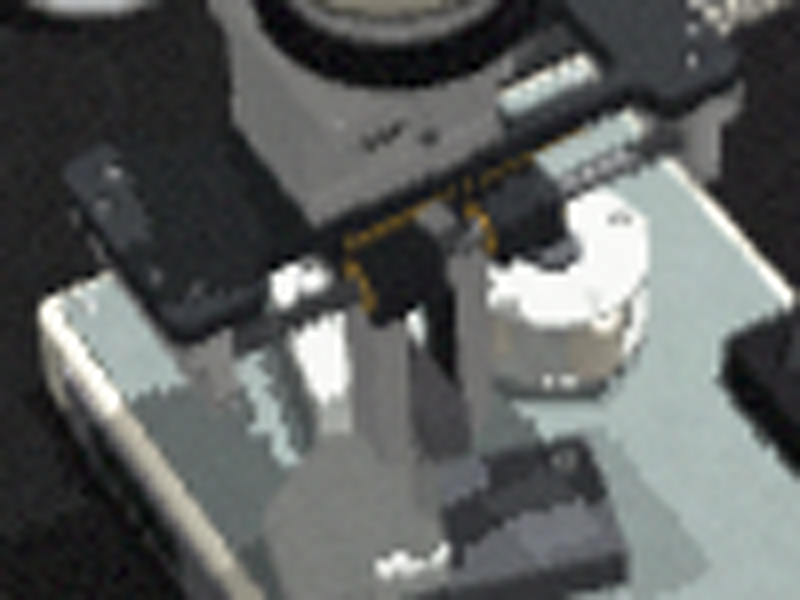

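Request:
{"api": "jog_arm", "payload": {
  "claw": 0,
  "series": [
    {"x": -0.0035, "y": -0.0009, "z": 0.0008, "rx": 0, "ry": -0.4, "rz": 0},
    {"x": -0.0035, "y": -0.0009, "z": 0.0008, "rx": 0, "ry": -0.3, "rz": 0}
  ]
}}

```text
time: 10.28
tool_pos: [0.4895, 0.0046, 0.1247]
ee_rot: [3.13, -0.004, 0.068]
wrist_force: [5.8, 0.4, 2.9]
width: 0.014
```

```bash
python3 look.py s17
```

```text
10.33 [0.4888 0.0047 0.1246] [ 3.13e+00 -3.00e-03  6.80e-02] [ 3.7 -0.5  1.4] [-0.09 -0.97  0.03]
tip pred [[413.59119648 537.25545421]]
r 0.12449794293704236 ang 0.2810143627609817
```

Request:
{"api": "jog_arm", "payload": {
  "claw": 0,
  "series": [
    {"x": -0.003, "y": -0.0009, "z": 0.0008, "rx": 0.4, "ry": -0.3, "rz": 0},
    {"x": -0.003, "y": -0.0009, "z": 0.001, "rx": 0.3, "ry": -0.2, "rz": 0}
  ]
}}

```text
time: 10.5
tool_pos: [0.484, 0.0055, 0.1236]
ee_rot: [3.141, 0.002, 0.069]
wrist_force: [5.3, -0.6, 3.1]
width: 0.014
```

```bash
python3 look.py s18
```

```text
10.55 [0.4835 0.0055 0.1233] [3.141e+00 3.000e-03 6.800e-02] [ 5.1 -0.1  2. ] [-0.17 -1.13  0.  ]
tip pred [[397.13200645 544.1982805 ]]
r 0.12487868561052969 ang 0.32405078194260367
```

View pics/s18.png

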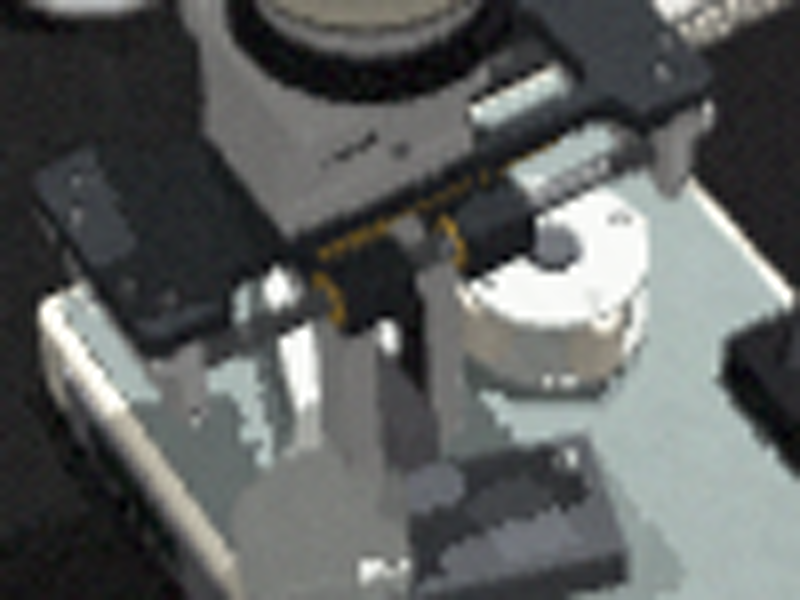

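The tip has dropped 1.4 mm, so I may have reached the bevel. I'll press down without moving sideways.

Request:
{"api": "jog_arm", "payload": {
  "claw": 0,
  "series": [
    {"x": -0.001, "y": -0.0003, "z": 0.0015, "rx": 0, "ry": 0, "rz": 0},
    {"x": 0, "y": 0, "z": 0.002, "rx": 0, "ry": 0, "rz": 0},
    {"x": 0, "y": 0, "z": 0.002, "rx": 0, "ry": 0, "rz": 0}
  ]
}}

```text
time: 10.8
tool_pos: [0.4849, 0.0052, 0.1197]
ee_rot: [3.14, -0.004, 0.068]
wrist_force: [4.1, -0.2, 1.4]
width: 0.0136
```

```bash
python3 look.py s19
```

```text
10.85 [0.4847 0.0052 0.1193] [ 3.141e+00 -3.000e-03  6.800e-02] [6.3 0.9 2.9] [-0.11 -1.25 -0.01]
tip pred [[401.31931508 551.12229268]]
r 0.12487223903186462 ang 0.31443136894367735
```

Request:
{"api": "jog_arm", "payload": {
  "claw": 0,
  "series": [
    {"x": 0, "y": 0, "z": 0.003, "rx": 0, "ry": 0, "rz": 0},
    {"x": 0, "y": 0, "z": 0.003, "rx": 0, "ry": 0, "rz": 0},
    {"x": 0, "y": 0, "z": 0.003, "rx": 0, "ry": 0, "rz": 0},
    {"x": 0, "y": 0, "z": 0.003, "rx": 0, "ry": 0, "rz": 0}
  ]
}}

```text
time: 11.18
tool_pos: [0.4853, 0.0056, 0.1068]
ee_rot: [-3.142, -0.005, 0.067]
wrist_force: [5.4, 0.4, 6.8]
width: 0.0137
```

```bash
python3 look.py s20
```

```text
11.23 [0.4853 0.0056 0.1066] [-3.142 -0.005  0.067] [5.4 1.2 1.6] [ 0.01 -1.07 -0.03]
tip pred [[403.6720011  573.43417267]]
r 0.12441530159814654 ang 0.3107007557293825
```

View pics/s20.png

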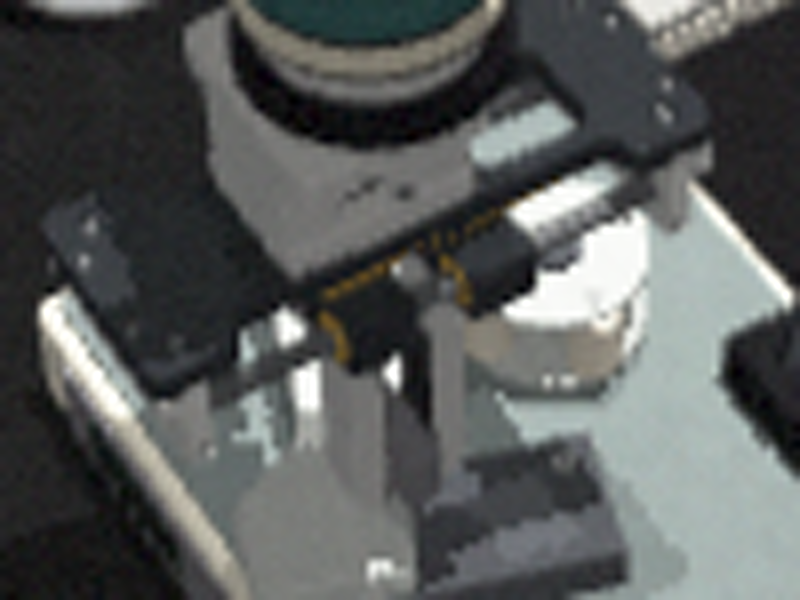

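Request:
{"api": "jog_arm", "payload": {
  "claw": 0,
  "series": [
    {"x": 0, "y": 0, "z": 0.002, "rx": 0, "ry": 0, "rz": 0},
    {"x": 0, "y": 0, "z": 0.002, "rx": 0, "ry": 0, "rz": 0}
  ]
}}

```text
time: 11.4
tool_pos: [0.4858, 0.0055, 0.1062]
ee_rot: [3.141, -0.007, 0.068]
wrist_force: [0.3, 0.4, 14.1]
width: 0.0141
```

Request:
{"api": "jog_arm", "payload": {
  "claw": 0.35,
  "series": [
    {"x": 0, "y": 0, "z": 0, "rx": 0, "ry": 0, "rz": 0},
    {"x": 0, "y": 0, "z": 0, "rx": 0, "ry": 0, "rz": 0},
    {"x": 0, "y": 0, "z": 0, "rx": 0, "ry": 0, "rz": 0},
    {"x": 0, "y": 0, "z": 0, "rx": 0, "ry": 0, "rz": 0}
  ]
}}

```text
time: 11.73
tool_pos: [0.479, 0.0055, 0.1026]
ee_rot: [-3.141, 0.01, 0.068]
wrist_force: [0.2, -0.5, 0.7]
width: 0.0324
```

```bash
python3 look.py s21
```

```text
11.78 [0.479  0.0055 0.1024] [-3.141  0.01   0.068] [ 1.2  0.8 -0.4] [-0.08 -0.09  0.04]
tip pred [[386.34349575 589.15412068]]
r 0.12608587699071797 ang 0.35879442303997416
```

View pics/s21.png

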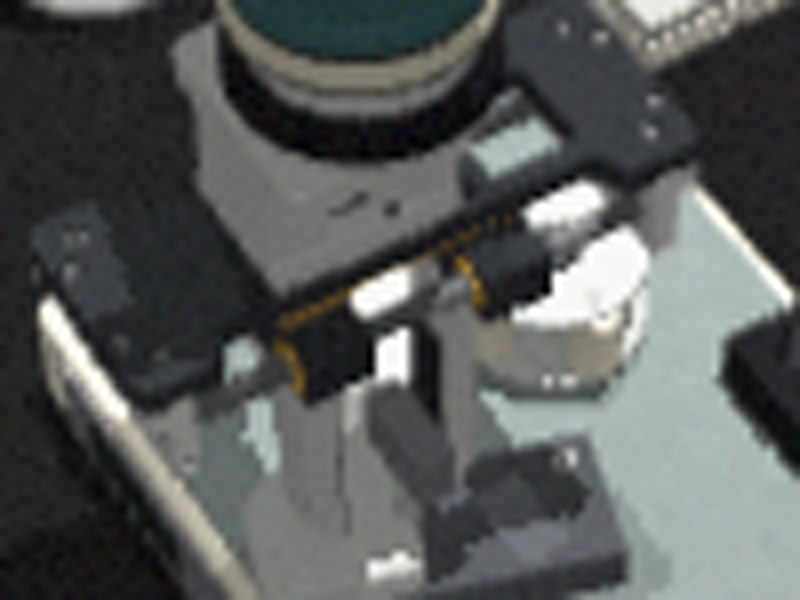

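The pin still stands and the arm stays open. The jaws sprang 6 mm back, so I'll centre them again and retreat upward.

Request:
{"api": "jog_arm", "payload": {
  "claw": 0.45,
  "series": [
    {"x": 0.004, "y": 0, "z": -0.003, "rx": 0, "ry": 0, "rz": 0},
    {"x": 0.001, "y": 0, "z": -0.004, "rx": 0, "ry": 0.4, "rz": 0},
    {"x": 0, "y": 0, "z": -0.01, "rx": 0, "ry": 0, "rz": 0},
    {"x": 0, "y": 0, "z": -0.02, "rx": 0, "ry": 0, "rz": 0},
    {"x": 0, "y": 0, "z": -0.03, "rx": 0, "ry": 0, "rz": 0},
    {"x": 0, "y": 0, "z": -0.03, "rx": 0, "ry": 0, "rz": 0},
    {"x": -0.01, "y": 0, "z": -0.03, "rx": 0, "ry": 0, "rz": 0},
    {"x": -0.03, "y": 0, "z": -0.02, "rx": 0, "ry": 0, "rz": 0},
    {"x": -0.035, "y": 0, "z": 0, "rx": 0, "ry": 0, "rz": 0},
    {"x": -0.035, "y": 0, "z": 0, "rx": 0, "ry": 0, "rz": 0},
    {"x": -0.02, "y": 0, "z": 0, "rx": 0, "ry": 0, "rz": 0},
    {"x": 0, "y": 0, "z": 0, "rx": 0, "ry": 0, "rz": 0}
  ]
}}

```text
time: 12.78
tool_pos: [0.3466, -0.0028, 0.2614]
ee_rot: [-3.14, 0.017, 0.069]
wrist_force: [-1.0, 0.5, -0.7]
width: 0.0424
```

```bash
python3 look.py s22
python3 - <<'E'
from h import *
s=cams.snapshot("top"); save(s,"t22",(265,150,365,225),8)
s=cams.snapshot("scene"); save(s,"full22")
E
```

```text
12.83 [ 0.3481 -0.0028  0.2614] [-3.14   0.016  0.069] [ 1.1  0.5 -0.4] [-0.06  0.08  0.  ]
tip pred [[-56.81653899 455.40280865]]
r 0.21073672608973473 ang 0.9838205265825307
```

View pics/s22.png

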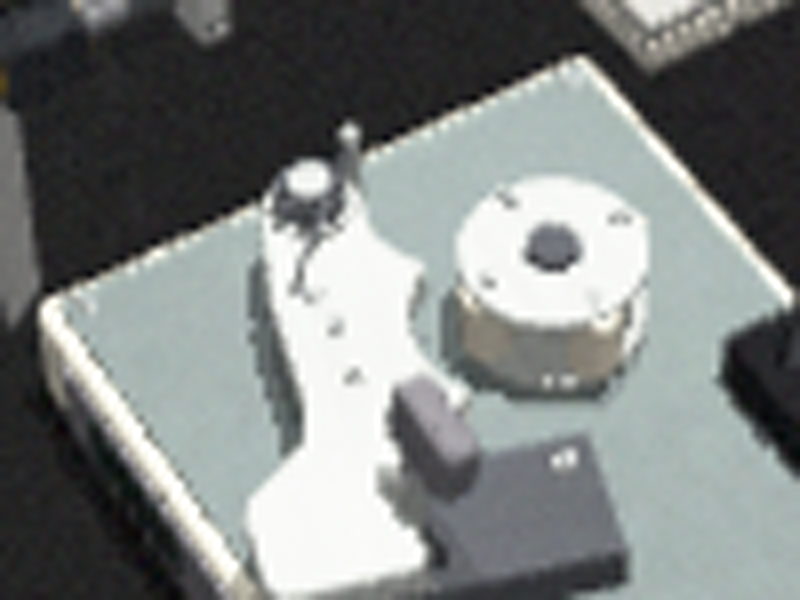

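View pics/t22.png

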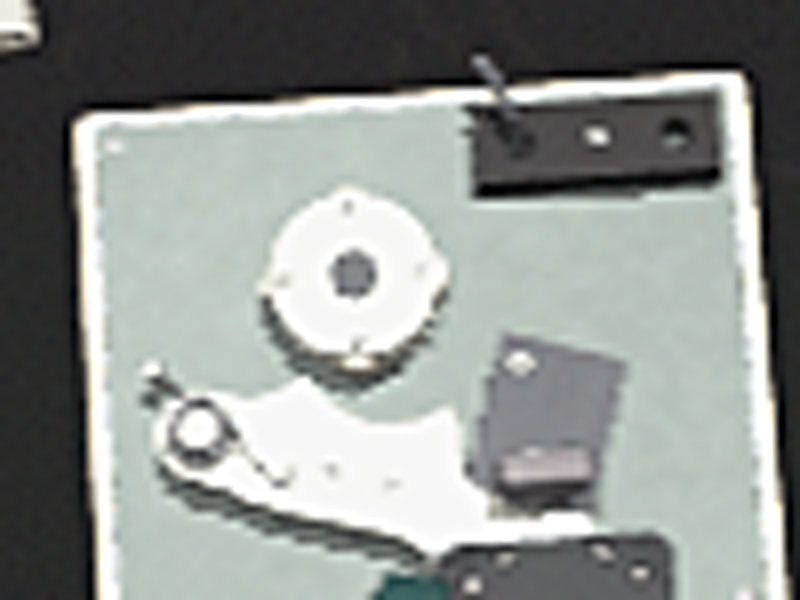

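View pics/full22.png

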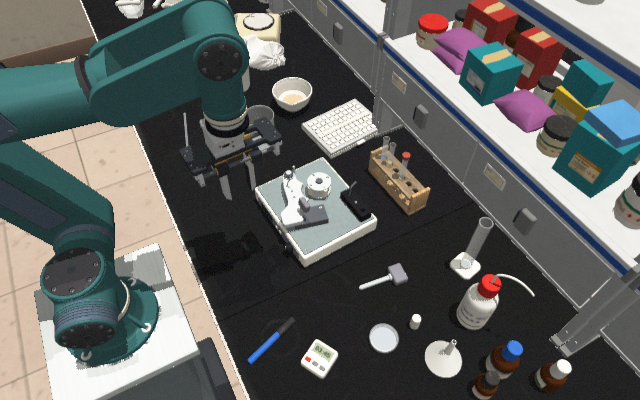

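Run:
```python
from cal import *
print(tri([("top",(265+546/8,150+464/8)),("scene",(250+438/8,150+430/8))]))
for z in(.125,.137,.15): print(z,(proj("scene",[.4855,.0055,z])-[250,150])*8,(proj("top",[.4855,.0055,z])-[265,150])*8)
from bench import ticket,robot
print(np.round(robot.get_obs()["qvel"],3)); print(ticket.close_job())
```

```text
[0.49859659 0.00096155 0.12570985]
0.125 [[397.43663693 435.69401109]] [[532.11738094 504.87975517]]
0.137 [[396.16406    410.83710944]] [[532.54932352 500.47602817]]
0.15 [[394.76044052 383.42058892]] [[533.02597558 495.61648051]]
[ 0.005  0.038  0.002 -0.    -0.004 -0.001]
the job is handed in; nothing more can be done
None
```

I parked the pump head open: the lock pin stands in the lock hole and holds the arm open, and the job was handed in at about 13 s. No verdict was reported.

**What I did**
- I drew the small stowed pin, not the larger one lying on the bench.
- I nested its shank in the notch, swung the arm and slid the tip along the plate. It fell in at roughly 0.31 rad by my camera-based pivot estimate. That is slightly above the stated 0.20–0.30, so my estimate probably reads a little high.
- I pressed it home, then opened the jaws and backed off clear of everything.

**Checks that agree**
- **Depth:** the tool stood at z 0.1062–0.1066 m with the pin home, the same height as when it held the pin standing on the deck in its stow hole (about 0.107 m). A 14 N upward force showed it had bottomed.
- **Arm:** the pictures after release show it still open, held by the pin, well past 0.17 rad.
- **Radius:** the pin was about 124 mm from the estimated pivot.
- **Bystanders:** the hex key and the loose things on the bench look unmoved, judged by eye only. The beaker was partly hidden behind the gripper in the last scene picture, so I did not fully see it.

**Check that disagreed**
- After release, the grip's top in the images was about 13 mm towards the rotor from where I let go of the pin. The pin probably leans about 0.11–0.15 rad in its hole clearance under the spring. That should be inside the 0.2 rad limit, but I did not measure the lean directly.
- The same rough reading put the grip's top at z 0.126 m, against 0.137 m expected with the pin upright and home. I gave more weight to the force and height readings.

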